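# Put the glasses cases away in their sloped racks

### The arm

A 7-joint arm with a two-finger parallel gripper is mounted at the origin on the work surface. World frame = base frame: x ahead of the robot, y to its left, z up, the work surface at z = 0. Lengths are in mm, angles in rad, forces in N, time in s.
With the tool pointing down it reaches from about 400 to 875 mm from the base axis. Payload 4.4 kg.
Tool frame: the origin (TCP) lies midway between the tips of the shut fingers; the grasp point (between the pads) lies ctrl.tcp_to_grasp behind it (ctrl.tcp_to_grasp is the distance from the TCP to the grasp point, in mm); z points along the fingers, y is the line along which they close (so a half turn about z gives the same grasp; the last joint's range is limited). The gripper opens to 85 mm and grips with 20 to 120 N. Pads are 22 mm wide; open, the fingers measure 114 mm over their backs; the gripper's body (76 mm by 85 mm) begins 54 mm behind the grasp point. The pads swing forward as they close: fully open they stand 13 mm farther back than shut.
Start: joints at [-0.066, 0.628, 0.038, 1.517, -0.027, 0.996, -0.02], TCP at [650.014, 0.027, 231.313] pointing down, gripper open.
Joint ranges: [-3.06, 3.06], [-0.37, 2.12], [-1.25, 1.32], [0.18, 2.47], [-1.1, 4.24], [0.23, 1.98], [-2.94, 2.94]. Speed limits (rad/s): [2.57, 2.57, 3.14, 3.14, 3.14, 3.14, 3.14].

### API

Orientations are given as [roll, pitch, yaw] about the fixed x, y, z axes, in that order (R = Rz(yaw) Ry(pitch) Rx(roll)).
In Python, from cell import ctrl, get_image, get_calibration, workorder, boxes_of, place_of gives the robot as it stands.
- The arm moves only by the tool play_rows, never from a script. Its argument "series" is a list that holds one entry, the list of rows, each a list of 7 numbers: the shift along the world's x, y, z in cm, then the turn, a rotation vector about the world's x, y, z in degrees, then the closure, from 0 (fully open) to 1 (shut). A call has 1 to 20 rows; each row shifts and turns the commanded pose from where the row before left it; what a row does not reach is not made up. A row lasts 1/8 s, in which the tool goes at most 62.5 mm and 10.7 degrees, less where a joint would pass 70% of its speed; a pose out of reach is approached as far as the arm can. A call with a gripper value outside its range is refused whole. The fingers move at their own pace and stop on an object; the grip force is fixed at half the most. Time passes only in rows, so rows that do not move let the fingers close. It gives the time, the measured TCP pose, the force, the opening and the grip force at its end, in the units of the state.
- ctrl.read_state(): the state, without advancing time (a new reading comes with each control period).
- get_image(name): name is "scene" or "side" or "wrist"; returns (picture, depth): 384x512x3 uint8, red, green, blue; 384x512 float32, mm along the optical axis (not along the pixel's ray), 0 where there is no reading.
- get_calibration(name): a dict with "K" (3x3 intrinsics, pixels), "k1" (the pictures are not rectified: a ray, as slopes to the right and down, at radius r is drawn at 1 + k1 r^2 times it, then the intrinsics apply), "R" (3x3) and "t" (3): a world point X has camera coordinates R X + t; the wrist camera has in their place "mount" (4x4, takes a point from camera to tool coordinates, whose origin is the TCP and whose axes are the flange's). Camera axes: x right, y down, z forward; pixel columns grow to the right and rows downward; lengths in mm; the calibration is good to about 2 mm. A picture is of the moment at which its call begins: read the wrist's pose just before it. get_calibration takes no time and is no camera call.
- workorder.finish_job(): hands the job in; it is judged then, once.
Trained networks look in the newest picture that a camera, given by its name, has taken for a name from the list of things; names that differ only in an ending like _2 or _b are one class to them, and where a whole thing is asked for, a point or a joint stands for the part that bears it (a point fixed in the world has none). Each returns a list of dicts, best first, with "p" (0 to 1); they miss things now and then, are a little off and sometimes report something else, mostly with a low value. They report only what shows in the picture. A call takes as long as a camera call. They do not tell look-alikes from the thing itself.
- boxes_of(target, camera): "pixel" ([column, row] in pixels, amid what is visible of it).
- place_of(target, camera): "pixel" ([column, row] in pixels: a listed point, or the origin of a listed thing).
The state is a dict: "clock": time; "qpos": joint angles; "qd": joint speeds; "tau": joint torques, N m; "eef_pos": TCP position; "tool_rot": TCP orientation; "force": force on the tool from outside, world axes, zero at the start; "torque": the same for the moment, N m; "width": finger opening in mm; "gripper_force": force on a finger pad.
Only numpy, scipy, OpenCV 4.12 (cv2) and the standard library are available. Lean on these libraries where they do the work, as an engineer would, in place of code of your own. Each camera call takes 0.05 s, during which the arm holds its last target. There are 200 camera calls.

### The job

Put the red and the blue glasses case away, each lying flat in the sloped rack of its own colour: lay it on the open upper part of the ramp and slide it down under the clear shelf until it rests against the back stop. Leave the grey case and the other things on the dresser where they are.

Things in the scene. Friction and masses are not known exactly. Their poses are not given: they have to be found in the camera images.
- red_case_center (a point): Red hard glasses case, a rounded box 140 long (its x axis), 58 wide (y), 44 high (z), edges rounded 12 mm, 0.11 to 0.22 kg, lying flat on the table at the start. This point is its centre, 22 mm above its underside. Either end may go first.
- blue_case_center (a point): Blue hard glasses case, a rounded box 140 long (its x axis), 58 wide (y), 44 high (z), edges rounded 12 mm, 0.11 to 0.22 kg, lying flat on the table at the start. This point is its centre, 22 mm above its underside. Either end may go first.
- red_ramp: Cork-lined ramp of the red rack, 20 degrees, 280 long, 78 wide inside, red walls 10 high and thick. Origin: surface, foot of the red stop (40 high), 20 mm above the table. x: down the slope into the stop; y across; z square to the ramp, up. Open upper end x = -280, nearest the robot, 116 above the table. The cork grips: cases do not slide by themselves but must be pushed.
- blue_ramp: Cork-lined ramp of the blue rack, 20 degrees, 280 long, 78 wide inside, blue walls 10 high and thick. Origin: surface, foot of the blue stop (40 high), 20 mm above the table. x: down the slope into the stop; y across; z square to the ramp, up. Open upper end x = -280, nearest the robot, 116 above the table. The cork grips: cases do not slide by themselves but must be pushed.
- red_shelf_edge (a point): Clear fixed shelf over the low end of the red rack: middle of the lower front edge, 122 mm above the table, about 119 mm (level) before the stop. Covers the ramp from here to the stop, 108 wide; a clear rim on this edge rises to 192 mm, higher than the small bottles behind it. A case at the stop fits under it and its upper end sticks out about 13 mm at ramp level, so reach it with the tool leaning back.
- blue_shelf_edge (a point): Clear fixed shelf over the low end of the blue rack: middle of the lower front edge, 122 mm above the table, about 119 mm (level) before the stop. Covers the ramp from here to the stop, 108 wide; a clear rim on this edge rises to 192 mm, higher than the small bottles behind it. A case at the stop fits under it and its upper end sticks out about 13 mm at ramp level, so reach it with the tool leaning back.
- grey_case_center (a point): Bystander: grey hard glasses case, a rounded box 140 long (its x axis), 58 wide (y), 44 high (z), edges rounded 12 mm, 0.11 to 0.22 kg, lying flat on the table at the start. This point is its centre, 22 mm above its underside. Either end may go first.
- brush_mid (a point): Bystander: hairbrush, 190 long, lying on the table; this point is its body's origin.
- mug_mid (a point): Bystander: blue mug, 80 across, 92 high; this point is half-way up.
- lotion_mid (a point): Bystander: white lotion bottle, 56 across, 150 high; this point is half-way up.
- candle_mid (a point): Bystander: amber jar candle, 72 across, 75 high; this point is half-way up.
Mind the look-alikes: they are no part of the job. There is more than one size of the part that bears red_case_center; the job needs the smallest.

How it is judged (in metres and radians):
At the end, for the whole second after the job is handed in: Both cases lie flat in the lane of their own colour, in line with it, the lower end within 5 mm of the back stop, and stay there (x of red_case_center in the frame of red_ramp between -0.0755 and -0.06 m and y of red_case_center in the frame of red_ramp between -0.014 and 0.014 m and z of red_case_center in the frame of red_ramp between 0.016 and 0.0275 m and angle between the x axis of red_case_center and the x axis of red_ramp, either way round below 0.14 rad and angle between the z axis of red_case_center and the z axis of red_ramp, either way round below 0.1 rad and x of blue_case_center in the frame of blue_ramp between -0.0755 and -0.06 m and y of blue_case_center in the frame of blue_ramp between -0.014 and 0.014 m and z of blue_case_center in the frame of blue_ramp between 0.016 and 0.0275 m and angle between the x axis of blue_case_center and the x axis of blue_ramp, either way round below 0.14 rad and angle between the z axis of blue_case_center and the z axis of blue_ramp, either way round below 0.1 rad); the robot touches nothing.
It fails at once if a bystander (grey case, hairbrush, mug, lotion bottle, candle) is moved by more than 30 mm (distance of any of grey_case_center, brush_mid, mug_mid, lotion_mid, candle_mid from where it was at the start of the episode above 0.03 m).
It also fails if it takes over 69 s, if anything falls off the work surface, if the arm or the gripper's body presses on something with over 40 N, if the wrist force passes 120 N, or if a joint passes its speed limit or range.

## Working session

There is one attempt and no reset: what is moved stays moved. The work goes in short steps, Python scripts to look and compute and a tool call to move; the robot and the scene stay as the last step left them, time stands still between calls to the robot, and variables do not carry over. Pictures are saved under pics/ and viewed, at most 10 in all, crops included, and the job is handed in when it is done.

Besides the shell and the picture viewer there is one more tool, called after "Emit:" in YAML: its name, and indented under it one key for each argument. play_rows: Moves the arm, as the interface text tells. Its arguments: {"type":"object","properties":{"series":{"type":"array"}},"required":["series"]}

```bash
ls; mkdir -p pics; cat > h.py <<'E'
import numpy as np, cv2
from scipy.spatial.transform import Rotation as Ro
from cell import ctrl,get_image,get_calibration,workorder,boxes_of,place_of
def cal(n,s=None):
    c=get_calibration(n)
    if 'R' in c and 'mount' not in c: return np.array(c['K']),c['k1'],np.array(c['R']),np.array(c['t']).ravel()
    s=s or ctrl.read_state(); M=np.array(c['mount']); Rt=rot(s['tool_rot'])
    Rc=Rt@M[:3,:3]; p=Rt@M[:3,3]+np.array(s['eef_pos']); return np.array(c['K']),c['k1'],Rc.T,-Rc.T@p
def rot(r):
    r=np.array(r); return r if r.shape==(3,3) else Ro.from_euler('xyz',r).as_matrix()
def rays(c,px):
    K,k1,R,t=c; px=np.atleast_2d(np.array(px,float))
    d=np.stack([(px[:,0]-K[0,2])/K[0,0],(px[:,1]-K[1,2])/K[1,1]],1); u=d.copy()
    for _ in range(20): u=d/(1+k1*(u**2).sum(1,keepdims=True))
    return np.c_[u,np.ones(len(u))]
def world(c,px,z):  # by depth
    v=rays(c,px)*np.atleast_1d(z)[:,None]; return (v-c[3])@c[2]
def cloud(c,D):
    h,w=D.shape; g=np.stack(np.meshgrid(np.arange(w),np.arange(h)),-1).reshape(-1,2)
    return world(c,g,D.reshape(-1)).reshape(h,w,3)
def atz(c,px,z):
    v=rays(c,px)@c[2]; o=-c[2].T@c[3]; return o+v*((z-o[2])/v[:,2])[:,None]
def save(n,I): cv2.imwrite(f'pics/{n}.png',cv2.cvtColor(I,cv2.COLOR_RGB2BGR))
E
python3 - <<'E'
from h import *
s=ctrl.read_state();print({k:np.round(v,3) for k,v in s.items()},ctrl.tcp_to_grasp)
I=[]
for n in ['scene','side']:
    im,D=get_image(n); save(n,im); c=cal(n); P=cloud(c,D); np.savez(f'{n}.npz',im=im,D=D,P=P)
    for t in ['red_case_center','blue_case_center','grey_case_center','red_ramp','blue_ramp','red_shelf_edge','blue_shelf_edge','brush_mid','mug_mid','lotion_mid','candle_mid']:
        for r in place_of(t,n)[:3]:
            u,v=np.round(r['pixel']).astype(int); print(n,t,round(r['p'],2),u,v,np.round(P[v%384,u%512]) if 0<=v<384 and 0<=u<512 else '')
E
```

```text
pics
{'clock': np.float64(0.0), 'qpos': array([-0.066,  0.629,  0.038,  1.518, -0.027,  0.996, -0.02 ]), 'qd': array([ 0.   ,  0.001,  0.001,  0.001, -0.   ,  0.   , -0.001]), 'tau': array([-1.0000e-03, -5.6341e+01,  1.2260e+00, -1.9345e+01,  1.1000e-02,
        1.1000e-02, -0.0000e+00]), 'eef_pos': array([6.49382e+02, 1.10000e-02, 2.30402e+02]), 'tool_rot': array([-3.14 ,  0.   ,  1.571]), 'force': array([ 0.171,  0.446, -0.473]), 'torque': array([ 0.   , -0.052, -0.047]), 'gripper_force': np.float64(0.0), 'width': np.float64(85.626)} 18.700000000000003
scene red_case_center 0.98 356 187 [294. 259.  60.]
scene red_case_center 0.81 188 186 [ 509. -224.   42.]
scene red_case_center 0.72 228 147 [666.  36. 426.]
scene blue_case_center 0.75 151 179 [ 534. -352.   41.]
scene grey_case_center 0.72 221 202 [520. -96.  40.]
scene red_ramp 0.56 253 264 [681.  98.  39.]
scene red_ramp 0.37 188 190 [ 525. -214.   44.]
scene red_ramp 0.26 164 131 [ 358. -414.   90.]
scene blue_ramp 0.78 315 296 [679. 283.   6.]
scene red_shelf_edge 0.61 190 185 [ 499. -224.   38.]
scene red_shelf_edge 0.58 270 
[... 160 characters left out ...]
.   90.]
scene candle_mid 0.81 411 262 [506. 486.  68.]
scene candle_mid 0.72 174 246 [ 717. -141.   22.]
scene candle_mid 0.25 337 239 [563. 289. 123.]
side red_case_center 0.85 332 264 [274. 276.  69.]
side red_case_center 0.61 270 160 [ 480. -216.   45.]
side red_case_center 0.57 326 163 [ 269. -182.   68.]
side blue_case_center 0.93 266 143 [ 502. -336.   35.]
side grey_case_center 0.87 259 184 [513. -78.  46.]
side red_shelf_edge 0.71 248 200 [552. -43.  -3.]
side brush_mid 0.59 212 179 [ 695. -125.   19.]
side mug_mid 0.67 230 133 [589.  11. 336.]
side lotion_mid 0.67 306 119 [ 342. -407.  108.]
side candle_mid 0.74 261 334 [468. 510.  79.]
side candle_mid 0.65 231 130 [585.  15. 350.]
```

```bash
python3 -c "
import cv2,numpy as np
a=cv2.imread('pics/scene.png');cv2.imwrite('pics/scene_v.png',cv2.resize(a,(800,600),interpolation=cv2.INTER_CUBIC))
a=cv2.imread('pics/side.png');cv2.imwrite('pics/side_v.png',cv2.resize(a,(800,600),interpolation=cv2.INTER_CUBIC))"
```

```text
(no output)
```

View pics/scene_v.png

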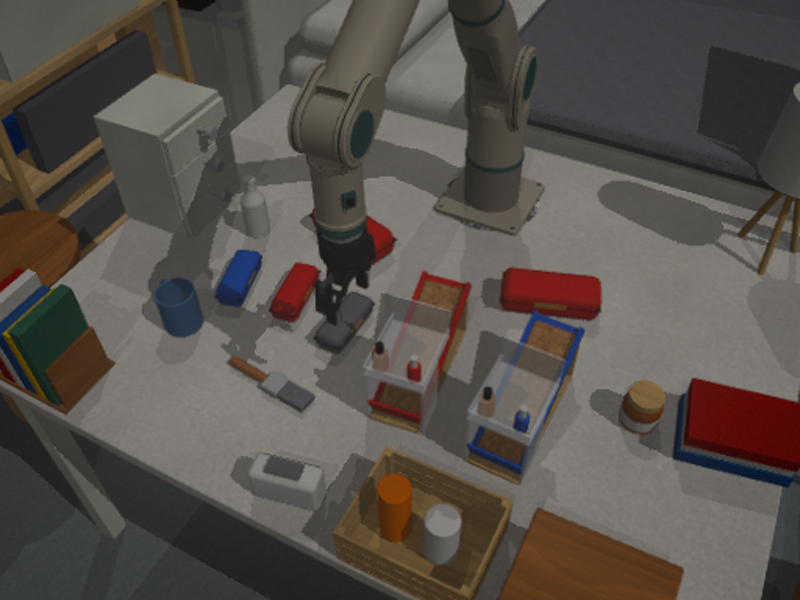

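View pics/side_v.png

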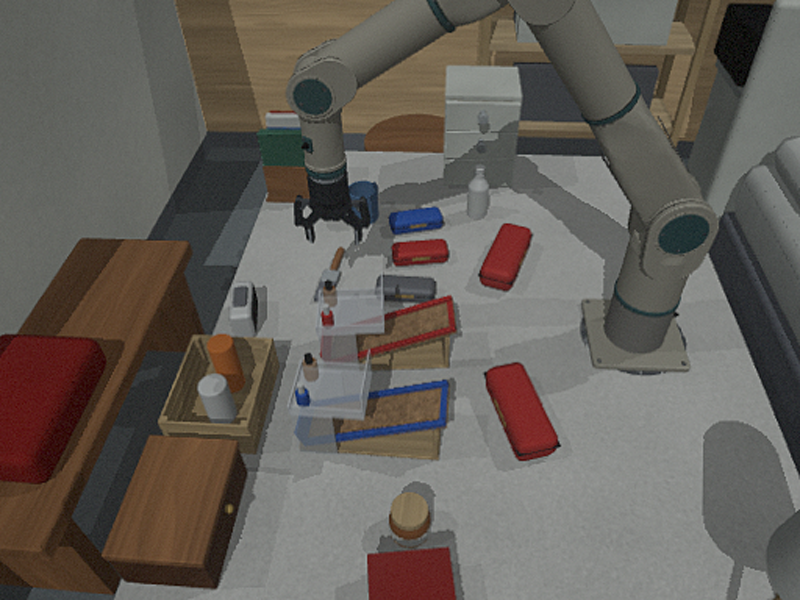

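Scene shows three red candidates (512-wide pixels): a small case at (188,186), a case half behind the arm at about (235,150), and a large one at (352,187). The smallest is (188,186), beside the blue case at (153,178) and the grey one at (221,205). The ramps run away from the robot, red at about (270,225), blue at about (340,250). Next: sizes, poses and a close crop.

```bash
cat > fit.py <<'E'
from h import *
out={}
S={n:np.load(n+'.npz') for n in ['scene','side']}
def pts(n,col,box,zr):
    d=S[n];P=d['P'];hsv=cv2.cvtColor(d['im'],cv2.COLOR_RGB2HSV).astype(int);h,s,v=hsv[...,0],hsv[...,1],hsv[...,2]
    m={'red':((h<8)|(h>172))&(s>150)&(v>40),'blue':(h>108)&(h<128)&(s>130),'grey':(s<70)}[col]&(d['D']>0)
    m&=(P[...,0]>box[0])&(P[...,0]<box[1])&(P[...,1]>box[2])&(P[...,1]<box[3])&(P[...,2]>zr[0])&(P[...,2]<zr[1])
    return P[m]
for nm,col,box in [('red','red',(400,620,-300,-150)),('blue','blue',(400,640,-430,-280)),('grey','grey',(420,650,-150,0)),('red_mid','red',(200,420,-320,-60)),('red_big','red',(180,420,120,420))]:
    for n in S:
        q=pts(n,col,box,(12,80))
        if len(q)<20: print(nm,n,len(q));continue
        r=cv2.minAreaRect(q[:,:2].astype(np.float32)); print(nm,n,len(q),np.round(r[0]),np.round(r[1]),round(r[2]),'top',np.round(np.percentile(q[:,2],[50,97])))
for nm,box in [('red',(400,800,-20,190)),('blue',(400,800,190,390))]:
    for n in S:
        q=pts(n,nm,box,(5,150)); 
        r=cv2.minAreaRect(q[:,:2].astype(np.float32)); print('ramp',nm,n,len(q),np.round(r[0]),np.round(r[1]),round(r[2],1),np.round(cv2.boxPoints(r)).tolist(),np.round([q.min(0),q.max(0)]).tolist())
E
python3 fit.py; python3 - <<'E'
import cv2,numpy as np
a=cv2.imread('pics/scene.png')[130:320,95:400];cv2.imwrite('pics/crop1.png',cv2.resize(a,None,fx=2.6,fy=2.6,interpolation=cv2.INTER_CUBIC))
E
```

```text
red scene 616 [ 496. -232.] [140.  58.] 10 top [40. 46.]
red side 441 [ 488. -230.] [135.  62.] 11 top [41. 47.]
blue scene 579 [ 513. -363.] [142.  56.] 15 top [40. 46.]
blue side 389 [ 506. -359.] [134.  64.] 15 top [41. 47.]
grey scene 686 [521. -97.] [ 60. 147.] 86 top [39. 45.]
grey side 498 [514. -96.] [ 62. 139.] 88 top [41. 47.]
red_mid scene 251 [ 283. -146.] [104.  52.] 37 top [57. 64.]
red_mid side 842 [ 286. -222.] [195. 181.] 42 top [61. 67.]
red_big scene 1536 [276. 241.] [ 89. 194.] 18 top [58. 64.]
red_big side 1611 [270. 245.] [ 80. 200.] 17 top [62. 67.]
ramp red scene 583 [547.  85.] [286. 102.] 5.4 [[400.0, 122.0], [410.0, 20.0], [694.0, 47.0], [685.0, 149.0]] [[403.0, 22.0, 10.0], [691.0, 144.0, 149.0]]
ramp red side 432 [540.  84.] [278. 100.] 5.7 [[397.0, 121.0], [407.0, 21.0], [683.0, 48.0], [673.0, 148.0]] [[401.0, 23.0, 46.0], [674.0, 144.0, 150.0]]
ramp blue scene 522 [556. 292.] [ 97. 285.] 88.3 [[413.0, 248.0], [697.0, 240.0], [700.0, 337.0], [415.0, 345.0]] [[413.0, 240.0, 25.0], [699.0, 344.0, 150.0]]
ramp blue side 582 [545. 293.] [100. 265.] 88.2 [[411.0, 247.0], [675.0, 239.0], [679.0, 339.0], [414.0, 348.0]] [[411.0, 245.0, 42.0], [678.0, 347.0, 149.0]]
```

View pics/crop1.png

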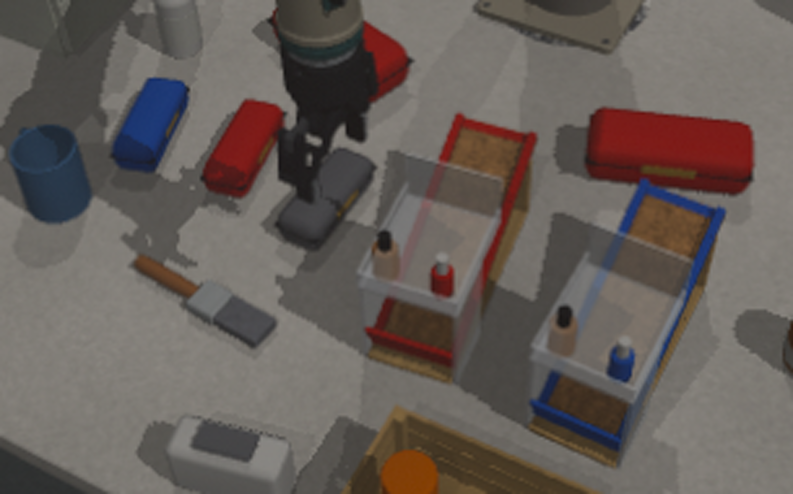

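The crop shows the small red case, lying at 10° yaw and measuring 140 x 58 x 44. The other red ones measure 195-200 long and 64 high, so (188,186) is the right one. I'll move over it and look with the wrist camera.

Emit:
play_rows:
  series:
    - [[-1.9,-2.5,0.8,0,0,-8.9,0],[-1.9,-2.5,0.8,0,0,-8.9,0],[-1.9,-2.5,0.8,0,0,-8.9,0],[-1.9,-2.5,0.8,0,0,-8.9,0],[-1.9,-2.5,0.8,0,0,-8.9,0],[-1.9,-2.5,0.8,0,0,-8.9,0],[-1.9,-2.5,0.8,0,0,-8.9,0],[-1.9,-2.5,0.8,0,0,-8.9,0],[-1.9,-2.5,0.8,0,0,-8.8,0],[0,0,0,0,0,0,0],[0,0,0,0,0,0,0]]

```text
clock: 2.58
eef_pos: [479.6, -224.1, 303.2]
tool_rot: [-3.141, -0.001, 0.177]
force: [-0.5, 0.6, -1.2]
width: 85.0
gripper_force: 0.0
```

```bash
cat > wl.py <<'E'
from h import *
import sys
def look(n,col,box,zr=(12,80)):
    s=ctrl.read_state(); im,D=get_image('wrist'); save(n,im); c=cal('wrist',s); P=cloud(c,D)
    np.savez(n+'.npz',im=im,D=D,P=P)
    print(round(s['clock'],2),np.round(s['eef_pos'],1),np.round(np.degrees(s['tool_rot']),1),'q',np.round(s['qpos'],2),'F',np.round(s['force'],1),round(s['width'],1))
    return im,D,P
def mask(im,P,D,col,box,zr):
    hsv=cv2.cvtColor(im,cv2.COLOR_RGB2HSV).astype(int);h,s,v=hsv[...,0],hsv[...,1],hsv[...,2]
    m={'red':((h<8)|(h>172))&(s>130)&(v>30),'blue':(h>108)&(h<128)&(s>120)}[col]&(D>0)
    return m&(P[...,0]>box[0])&(P[...,0]<box[1])&(P[...,1]>box[2])&(P[...,1]<box[3])&(P[...,2]>zr[0])&(P[...,2]<zr[1])
def rect(im,P,D,col,box,zr=(12,80)):
    m=mask(im,P,D,col,box,zr); q=P[m]; v,u=np.nonzero(m)
    if len(q)<20: print(col,'none',len(q)); return
    r=cv2.minAreaRect(q[:,:2].astype(np.float32)); print(col,len(q),np.round(r[0],1),np.round(r[1]),round(r[2],1),'z',np.round(np.percentile(q[:,2],[5,50,97])),'px',u.min(),u.max(),v.min(),v.max())
E
python3 - <<'E'
from wl import *
im,D,P=look('w1',0,0)
print(np.round(get_calibration('wrist')['mount'],2).tolist())
rect(im,P,D,'red',(400,620,-320,-140)); rect(im,P,D,'blue',(400,640,-450,-280))
# upper ends of ramps from scene: profile along the axis
for nm in ['scene','side']:
    Q=np.load(nm+'.npz')['P'].reshape(-1,3)
    for y0,x0,a in [(71,405,5.5),(296,412,-1.7)]:
        a=np.radians(a);d=Q[:,:2]-[x0,y0];l=d@[np.cos(a),np.sin(a)];w=d@[-np.sin(a),np.cos(a)]
        print(nm,y0,[(k,int(np.median(Q[m,2])) if (m:=(abs(w)<25)&(l>k-3)&(l<k+3)&(Q[:,2]>-5)&(Q[:,2]<135)).sum()>2 else None) for k in range(-18,130,6)])
E
```

```text
2.58 [ 479.6 -224.1  303.2] [-180.    -0.    10.1] q [ 0.07  0.4   0.46  1.77 -0.21  1.02 -0.79] F [-0.5  0.6 -1.2] 85.0
[[0.0, -0.95, -0.3, 77.33], [1.0, 0.0, -0.0, 0.39], [0.0, -0.3, 0.95, -143.48], [0.0, 0.0, 0.0, 1.0]]
red 5335 [ 491.9 -236.9] [138.  57.] 9.9 z [37. 44. 46.] px 247 295 87 201
blue 5423 [ 544.1 -374.4] [109. 215.] 77.1 z [30. 44. 46.] px 351 494 40 206
scene 71 [(-18, None), (-12, None), (-6, None), (0, 112), (6, 112), (12, 109), (18, 106), (24, 104), (30, 102), (36, 100), (42, 98), (48, 96), (54, 94), (60, 95), (66, None), (72, None), (78, None), (84, None), (90, None), (96, None), (102, None), (108, None), (114, None), (120, None), (126, None)]
scene 296 [(-18, None), (-12, None), (-6, None), (0, None), (6, 112), (12, 111), (18, 108), (24, 106), (30, 104), (36, 101), (42, 100), (48, 98), (54, 95), (60, 93), (66, 93), (72, None), (78, None), (84, None), (90, None), (96, None), (102, None), (108, None), (114, None), (120, None), (126, None)]
side 71 [(-18, 0), (-12, -1), (-6, 1), (0, 113), (6, 111), (12, 110), (18, 103), (24, 102), (30, 100), (36, 12), (42, 96), (48, 11), (54, 92), (60, 89), (66, 87), (72, 85), (78, 83), (84, 80), (90, 79), (96, 77), (102, 75), (108, 71), (114, 69), (120, 68), (126, 67)]
side 296 [(-18, 1), (-12, 1), (-6, 1), (0, 110), (6, 109), (12, 109), (18, 108), (24, 104), (30, 102), (36, 100), (42, 97), (48, 95), (54, 93), (60, 90), (66, 89), (72, 87), (78, 84), (84, 82), (90, 81), (96, 78), (102, 75), (108, 74), (114, 73), (120, 70), (126, 68)]
```

View pics/w1.png

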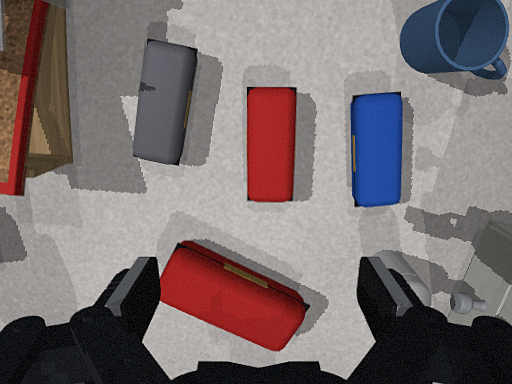

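The wrist view shows the small red case at (271,144), grey at (165,100) and blue at (377,150), with clear gaps for the fingers. The large red one is at (235,295). I'll grip the red case 30 mm behind its centre with the tool leaning back 20°.

Emit:
play_rows:
  series:
    - [[-0.76,-0.44,-4.36,0.7,-3.94,0,0],[-0.76,-0.44,-4.36,0.7,-3.94,0,0],[-0.76,-0.44,-4.36,0.7,-3.94,0,0],[-0.76,-0.44,-4.36,0.7,-3.94,0,0],[-0.76,-0.44,-4.36,0.7,-3.94,0,0],[0,0,0,0,0,0,0],[0,0,0,0,0,0,0]]

```text
clock: 3.5
eef_pos: [449.7, -249.6, 111.6]
tool_rot: [-3.124, -0.314, 0.178]
force: [0.3, -0.4, -0.5]
width: 85.3
gripper_force: 0.0
```

Emit:
play_rows:
  series:
    - [[0.68,0.12,-1.88,0,0,0,0],[0.68,0.12,-1.88,0,0,0,0],[0.68,0.12,-1.88,0,0,0,0],[0.68,0.12,-1.88,0,0,0,0],[0,0,0,0,0,0,0],[0,0,0,0,0,0,0],[0,0,0,0,0,0,0.5],[0,0,0,0,0,0,1],[0,0,0,0,0,0,1],[0,0,0,0,0,0,1],[0,0,0,0,0,0,1]]

```text
clock: 4.88
eef_pos: [483.7, -255.8, 51.6]
tool_rot: [-3.099, -0.291, 0.177]
force: [-0.2, 0.3, 0.7]
width: -0.1
gripper_force: 0.0
```

```bash
python3 -c "
from h import *
s=ctrl.read_state();print(s['clock'],np.round(s['qpos'],3),np.round(s['eef_pos'],1),np.degrees(s['tool_rot']),s['force'])"
```

```text
4.875 [ 0.603  0.73  -0.033  2.12  -1.099  0.233  0.262] [ 483.7 -255.8   51.6] [-177.5803233   -16.65153892   10.12061498] [-0.24867284  0.30154498  0.73090463]
```

The arm stopped short because q5 and q6 are at their limits, and the fingers shut in the air above the case. I'll fit a kinematic model to see what's reachable.

Emit:
play_rows:
  series:
    - [[0.5,0,3,0,0,0,0],[1,0.5,4,0,3,0,0],[1,0.5,4,0,3,0,0],[0,0.5,4,0,3,0,0],[0,0.5,4,0,3,0,0],[0,0,0,0,0,0,0]]

```text
clock: 5.62
eef_pos: [511.4, -235.9, 244.3]
tool_rot: [-3.066, -0.089, 0.173]
force: [-0.4, -0.5, 0.4]
width: 85.4
gripper_force: 0.0
```

```bash
cat > kin.py <<'E'
import numpy as np
from scipy.spatial.transform import Rotation as Ro
from scipy.optimize import least_squares
Rz=lambda a:Ro.from_euler('z',a).as_matrix(); Ry=lambda a:Ro.from_euler('y',a).as_matrix()
def fk(q,p):
    d,L1,a1,L2,a2,L3=p; q=np.array(q)
    R=Rz(q[0])@Ry(q[1]); x=np.array([0,0,d])
    R=R@Rz(q[2]); x=x+R@[a1,0,L1]; R=R@Ry(q[3])@Rz(q[4]); x=x+R@[0*a1,0,L2]+R@[a2*0,0,0]-(R@Rz(-q[4]))@[a1,0,0]*0
    x=x+(R@Rz(-q[4]))@[a2,0,0]
    R=R@Ry(q[5]); x=x+R@[0,0,L3]; R=R@Rz(q[6]); return x,R
E
python3 - <<'E'
from kin import *
from h import ctrl
import json
s=ctrl.read_state()
data=[([-0.066,.629,.038,1.518,-.027,.996,-.02],[649.4,0,230.4],[-3.14,0,1.571]),
([.07,.4,.46,1.77,-.21,1.02,-.79],[479.6,-224.1,303.2],[-3.141,-.001,.177]),
([.603,.73,-.033,2.12,-1.099,.233,.262],[483.7,-255.8,51.6],np.radians([-177.58,-16.65,10.12])),
(s['qpos'],s['eef_pos'],s['tool_rot'])]
for q,x,r in data:
    print(np.round(q,3),np.round(x),np.round(Ro.from_euler('xyz',r).as_matrix(),2).tolist(),np.round(fk(q,[300,400,0,400,0,200])[1],2).tolist())
f=lambda p:np.concatenate([fk(q,p)[0]-x for q,x,r in data])
o=least_squares(f,[350,400,0,400,0,250]);print(np.round(o.x,1),np.round(o.fun,1))
E
```

```text
[-0.066  0.629  0.038  1.518 -0.027  0.996 -0.02 ] [649.   0. 230.] [[-0.0, 1.0, -0.0], [1.0, 0.0, -0.0], [-0.0, -0.0, -1.0]] [[-1.0, 0.0, -0.0], [0.0, 1.0, -0.0], [0.0, -0.0, -1.0]]
[ 0.07  0.4   0.46  1.77 -0.21  1.02 -0.79] [ 480. -224.  303.] [[0.98, 0.18, 0.0], [0.18, -0.98, 0.0], [0.0, -0.0, -1.0]] [[-0.17, -0.99, 0.0], [-0.99, 0.17, -0.0], [0.0, -0.0, -1.0]]
[ 0.603  0.73  -0.033  2.12  -1.099  0.233  0.262] [ 484. -256.   52.] [[0.94, 0.19, 0.27], [0.17, -0.98, 0.09], [0.29, -0.04, -0.96]] [[-0.19, -0.94, 0.27], [-0.98, 0.17, -0.09], [0.04, -0.29, -0.96]]
[ 0.056  0.543  0.613  1.787 -0.521  0.952 -0.479] [ 511. -236.  244.] [[0.98, 0.18, 0.07], [0.17, -0.98, 0.09], [0.09, -0.07, -0.99]] [[-0.18, -0.98, 0.07], [-0.98, 0.17, -0.09], [0.07, -0.09, -0.99]]
[ 1271.9  1580.  -1368.2  1365.3   436.8  1906.2] [  77.4  -48.   107.7 -225.8  181.3  -84.8   38.    97.4   51.9  -11.9
   11.4  -74.8]
```

```bash
python3 - <<'E'
from kin import *
from h import ctrl
import itertools
s=ctrl.read_state()
data=[([-0.066,.628,.038,1.517,-.027,.996,-.02],[650.0,0,231.3],[-3.1416,0,1.571]),
([.07,.4,.46,1.77,-.21,1.02,-.79],[479.6,-224.1,303.2],[-3.141,-.001,.177]),
([.603,.73,-.033,2.12,-1.099,.233,.262],[483.7,-255.8,51.6],np.radians([-177.58,-16.65,10.12])),
(s['qpos'],s['eef_pos'],s['tool_rot'])]
for sg in itertools.product([1,-1],repeat=4):
    S=np.array([sg[0],1,sg[1],1,sg[2],1,sg[3]])
    f=lambda p:np.concatenate([fk(np.array(q)*S,p)[0]-x for q,x,r in data])
    o=least_squares(f,[350,400,0,400,0,250])
    M=[fk(np.array(q)*S,o.x)[1].T@Ro.from_euler('xyz',r).as_matrix() for q,x,r in data]
    print(sg,np.round(o.x),round(np.abs(o.fun).max(),1),'ori',round(max(np.degrees(Ro.from_matrix(M[0].T@m).magnitude()) for m in M),1))
E
```

```text
(1, 1, 1, 1) [ 1270.  1573. -1362.  1359.   433.  1902.] 226.5 ori 160.6
(1, 1, 1, -1) [ 1270.  1573. -1362.  1359.   433.  1902.] 226.5 ori 167.2
(1, 1, -1, 1) [-857.  834. -306.  475.  115. -661.] 289.1 ori 149.1
(1, 1, -1, -1) [-857.  834. -306.  475.  115. -661.] 289.1 ori 79.2
(1, -1, 1, 1) [ 143.  976. -473.  836.  291.  266.] 394.2 ori 166.0
(1, -1, 1, -1) [ 143.  976. -473.  836.  291.  266.] 394.2 ori 161.7
(1, -1, -1, 1) [-2161.   807.   107.   183.    69. -1940.] 129.3 ori 103.5
(1, -1, -1, -1) [-2161.   807.   107.   183.    69. -1940.] 129.3 ori 76.4
(-1, 1, 1, 1) [-1465.  1604.  -685.   399.    37.  -279.] 159.3 ori 146.4
(-1, 1, 1, -1) [-1465.  1604.  -685.   399.    37.  -279.] 159.3 ori 119.0
(-1, 1, -1, 1) [-1060.  1312.  -499.   359.    14.  -183.] 108.6 ori 133.8
(-1, 1, -1, -1) [-1060.  1312.  -499.   359.    14.  -183.] 108.6 ori 67.2
(-1, -1, 1, 1) [-17. 506. 118. 270. -37. -16.] 35.5 ori 99.9
(-1, -1, 1, -1) [-17. 506. 118. 270. -37. -16.] 35.5 ori 123.8
(-1, -1, -1, 1) [273. 502.  67. 340. -14. 239.] 27.1 ori 87.9
(-1, -1, -1, -1) [273. 502.  67. 340. -14. 239.] 27.1 ori 0.4
```

```bash
cat > kin.py <<'E'
import numpy as np
from scipy.spatial.transform import Rotation as Ro
from scipy.optimize import least_squares
rz=lambda a:Ro.from_euler('z',a).as_matrix(); ry=lambda a:Ro.from_euler('y',a).as_matrix()
S=np.array([-1,1,-1,1,-1,1,-1])
LO=np.array([-3.06,-.37,-1.25,.18,-1.1,.23,-2.94]);HI=np.array([3.06,2.12,1.32,2.47,4.24,1.98,2.94])
def fk(q,p):
    d,L1,a1,L2,a2,L3,c=p; q=np.array(q)*S
    R=rz(q[0])@ry(q[1])@rz(q[2]); x=np.array([0,0,d])+R@[a1,0,L1]
    R=R@ry(q[3]); x=x+R@[a2,0,L2]; R=R@rz(q[4])@ry(q[5]); x=x+R@[c,0,L3]; return x,R@rz(q[6])
E
python3 - <<'E'
from kin import *
from h import ctrl
s=ctrl.read_state()
data=[([-0.066,.628,.038,1.517,-.027,.996,-.02],[650.0,0,231.3],[-3.1416,0,1.571]),
([.07,.4,.46,1.77,-.21,1.02,-.79],[479.6,-224.1,303.2],[-3.141,-.001,.177]),
([.603,.73,-.033,2.12,-1.099,.233,.262],[483.7,-255.8,51.6],np.radians([-177.58,-16.65,10.12])),
(s['qpos'],s['eef_pos'],s['tool_rot'])]
f=lambda p:np.concatenate([fk(q,p)[0]-x for q,x,r in data])
o=least_squares(f,[273,500,67,340,-14,239,0]);print(np.round(o.x,1),np.round(o.fun,1))
M=fk(data[0][0],o.x)[1].T@Ro.from_euler('xyz',data[0][2]).as_matrix();print(np.round(M,3))
np.savez('kin.npz',p=o.x,M=np.round(M))
E
```

```text
[409.9 473.8  24.3 350.7 -21.6 372.7 -38.3] [-7.7 26.6  2.8 12.8  5.9 -4.  -2.5  2.9  4.4  3.9 -1.  -3.2]
[[-0.    -1.     0.001]
 [ 1.    -0.    -0.   ]
 [ 0.     0.001  1.   ]]
```

```bash
cat > kin.py <<'E'
import numpy as np
from scipy.spatial.transform import Rotation as Ro
from scipy.optimize import least_squares
rz=lambda a:Ro.from_euler('z',a).as_matrix(); ry=lambda a:Ro.from_euler('y',a).as_matrix()
S=np.array([-1,1,-1,1,-1,1,-1]); M=rz(np.pi/2)
LO=np.array([-3.06,-.37,-1.25,.18,-1.1,.23,-2.94]);HI=np.array([3.06,2.12,1.32,2.47,4.24,1.98,2.94])
def fk(q,p):
    d,L1,a1,L2,a2,L3,c,b0,b1,b2,a0=p; q=np.array(q)*S
    R=rz(q[0]); x=np.array([0,0,d])+R@[a0,b0,0]; R=R@ry(q[1])@rz(q[2]); x=x+R@[a1,b1,L1]
    R=R@ry(q[3]); x=x+R@[a2,b2,L2]; R=R@rz(q[4])@ry(q[5]); x=x+R@[c,0,L3]; return x,R@rz(q[6])@M
def ik(x,R,p,q0s,m=.03):
    best=None
    for q0 in q0s:
        f=lambda q:np.r_[(fk(q,p)[0]-x)/100,(fk(q,p)[1]-R).ravel()]
        o=least_squares(f,np.clip(q0,LO+m+.01,HI-m-.01),bounds=(LO+m,HI-m),max_nfev=100)
        if best is None or o.cost<best[0]: best=(o.cost,o.x)
        if best[0]<1e-6: break
    return best
E
cat > fitk.py <<'E'
from kin import *
from h import ctrl
s=ctrl.read_state()
import json,os
D=json.load(open('kd.json')) if os.path.exists('kd.json') else [([-0.066,.628,.038,1.517,-.027,.996,-.02],[650.0,0,231.3]),
([.07,.4,.46,1.77,-.21,1.02,-.79],[479.6,-224.1,303.2]),
([.603,.73,-.033,2.12,-1.099,.233,.262],[483.7,-255.8,51.6])]
D.append((list(map(float,s['qpos'])),list(map(float,s['eef_pos'])))); json.dump(D,open('kd.json','w'))
p0=np.array([350,450,0,360,0,300,0,0,0,0,0.])
f=lambda p:np.r_[np.concatenate([fk(q,p)[0]-x for q,x in D]),(p-p0)*.01]
o=least_squares(f,p0);print(np.round(o.x,1),np.round(o.fun[:-11],1)); np.save('kp.npy',o.x)
E
python3 fitk.py
cat > reach.py <<'E'
from kin import *
p=np.load('kp.npy'); rng=np.random.default_rng(0)
q0s=[[-.066,.63,.04,1.5,-.03,1,-.02],[.07,.4,.46,1.77,-.21,1.02,-.79],[.6,.73,0,2.1,-1,.3,.26],[-.5,.6,-.5,1.8,.3,.8,-.5],[-.5,.9,.5,1.8,.8,.8,1.]]+[list(LO+(HI-LO)*rng.random(7)) for _ in range(10)]
def pose(yaw,lean): # tool x fwd; lean>0 = body back toward the robot, about lane's y
    y,l=np.radians([yaw,lean]); return rz(y)@ry(-l)@np.diag([1,-1,-1.])
def test(name,x,yaw,lean,flip):
    R=pose(yaw,lean)@(rz(np.pi) if flip else np.eye(3)); b=ik(np.array(x,float),R,p,q0s)
    print(name,lean,'flip' if flip else '',f'{b[0]:.1e}',np.round(b[1],2))
if __name__=='__main__':
  for fl in (0,1):
    for l in (0,10,20): test('pickred',[468,-241,10],10,l,fl)
    for l in (0,10,20): test('pickblue',[485,-370,10],15,l,fl)
    for l in (-20,-10,0): test('placered',[450,80,115],5.5,l,fl)
    for l in (-20,-10,0): test('placeblue',[455,292,115],-1.7,l,fl)
    for l in (20,30,40): test('pushred',[530,85,85],5.5,l,fl)
    for l in (20,30,40): test('pushblue',[535,290,85],-1.7,l,fl)
E
python3 reach.py
```

```text
[333.3 541.8   5.5 379.6  -1.9 333.2   4.8  -9.   -9.7  -9.7  11.3] [-0.1  0.1 -0.1 -0.1 -0.2 -0.2 -0.1  0.  -0.1  0.3  0.2  0.5]
pickred 0  2.2e-30 [ 0.31  0.82  0.17  2.01 -0.38  0.34 -0.61]
pickred 10  2.5e-26 [ 0.81  0.84 -0.49  2.13  1.23  0.26 -2.1 ]
pickred 20  4.6e-29 [ 1.02  0.92 -0.7   2.24  2.07  0.33 -2.82]
pickblue 0  9.6e-19 [ 0.54  0.88  0.11  1.77 -0.17  0.5  -0.55]
pickblue 10  1.8e-29 [ 0.69  0.86 -0.    1.87 -0.42  0.35 -0.23]
pickblue 20  1.5e-20 [ 0.85  0.86 -0.11  1.95 -0.96  0.26  0.4 ]
placered -20  3.9e-18 [-0.44  0.74  0.37  1.87 -0.31  0.96 -1.36]
placered -10  4.6e-21 [-0.46  0.65  0.36  2.01 -0.35  0.72 -1.34]
placered 0  3.3e-27 [-0.42  0.57  0.26  2.16 -0.33  0.45 -1.37]
placeblue -20  1.4e-30 [-0.63  0.79  0.2   1.67 -0.35  1.04 -1.84]
placeblue -10  1.2e-25 [-0.71  0.71  0.23  1.8  -0.33  0.82 -1.87]
placeblue 0  4.3e-30 [-0.82  0.66  0.3   1.94 -0.33  0.59 -1.9 ]
pushred 20  1.1e-22 [-0.05  0.64 -0.3   2.29  2.03  0.26  2.55]
pushred 30  8.7e-31 [-0.18  0.68 -0.13  2.44  2.81  0.52  1.74]
pushred 40  1.5e-02 [ 0.44  1.07 -1.22  2.44  2.09  1.21  2.63
[... 735 characters left out ...]
.71  1.26]
placered 0 flip 1.1e-22 [-0.04  0.56 -0.3   2.15  0.35  0.47  1.07]
placeblue -20 flip 4.6e-18 [-0.33  0.79 -0.31  1.66  0.02  1.01  0.94]
placeblue -10 flip 1.6e-23 [-0.44  0.7  -0.2   1.8   0.03  0.79  0.92]
placeblue 0 flip 6.6e-28 [-0.52  0.64 -0.16  1.93  0.17  0.59  0.75]
pushred 20 flip 1.7e-28 [-0.    0.65 -0.36  2.28  1.96  0.29 -0.52]
pushred 30 flip 7.0e-20 [ 0.12  0.74 -0.58  2.43  2.36  0.66 -0.91]
pushred 40 flip 1.5e-02 [ 0.44  1.07 -1.22  2.44  2.09  1.21 -0.51]
pushblue 20 flip 4.4e-20 [-0.64  0.69 -0.05  2.04  1.08  0.29 -0.16]
pushblue 30 flip 1.3e-26 [-0.71  0.72 -0.05  2.17  1.89  0.41 -1.04]
pushblue 40 flip 1.3e-20 [-0.76  0.78 -0.08  2.27  2.16  0.68 -1.39]
```

The model now fits to under a millimetre. Plan: turn the hand half round so the camera is on the robot's side, pick with the tool vertical, place it square to the ramp, and push leaning back with q5 near 2.

```bash
cat > go.py <<'E'
from reach import *
from h import ctrl
def step(x,yaw,lean,flip,start=None,n=None,ref=None):
    """print per-row deltas to the target from start (x,R) or from the measured pose"""
    s=ctrl.read_state()
    x0,R0=start if start else (np.array(s['eef_pos']),Ro.from_euler('xyz',s['tool_rot']).as_matrix())
    R=pose(yaw,lean)@(rz(np.pi) if flip else np.eye(3)); v=np.degrees(Ro.from_matrix(R@R0.T).as_rotvec()); t=np.linalg.norm(v)
    if ref is not None and v@np.array(ref)<0 and t>90: v=-v/t*(360-t); t=360-t
    d=(np.array(x,float)-x0)/10; n=n or int(np.ceil(max(np.linalg.norm(d)/5.5,t/9.5,1)))
    print(n,'rows of',np.round(np.r_[d/n,v/n],3).tolist(),'total',np.round(d,2).tolist(),np.round(v,1).tolist())
    return np.array(x,float),R
E
python3 - <<'E'
from go import *
s=ctrl.read_state()
a=step([457.5,-243,150],10,0,1,ref=[0,0,1]); step([457.5,-243,10],10,0,1,a)
E
```

```text
19 rows of [-0.284, -0.038, -0.496, -0.353, -0.423, 9.452] total [-5.39, -0.71, -9.43] [-6.7, -8.0, 179.6]
3 rows of [0.0, 0.0, -4.667, 0.0, 0.0, 0.0] total [0.0, 0.0, -14.0] [0.0, 0.0, 0.0]
```

Emit:
play_rows:
  series:
    - [[-0.28,-0.04,-0.5,-0.35,-0.42,9.45,0],[-0.28,-0.04,-0.5,-0.35,-0.42,9.45,0],[-0.28,-0.04,-0.5,-0.35,-0.42,9.45,0],[-0.28,-0.04,-0.5,-0.35,-0.42,9.45,0],[-0.28,-0.04,-0.5,-0.35,-0.42,9.45,0],[-0.28,-0.04,-0.5,-0.35,-0.42,9.45,0],[-0.28,-0.04,-0.5,-0.35,-0.42,9.45,0],[-0.28,-0.04,-0.5,-0.35,-0.42,9.45,0],[-0.28,-0.04,-0.5,-0.35,-0.42,9.45,0],[-0.28,-0.04,-0.5,-0.35,-0.42,9.45,0],[-0.28,-0.04,-0.5,-0.35,-0.42,9.45,0],[-0.28,-0.04,-0.5,-0.35,-0.42,9.45,0],[-0.28,-0.04,-0.5,-0.35,-0.42,9.45,0],[-0.28,-0.04,-0.5,-0.35,-0.42,9.45,0],[-0.28,-0.04,-0.5,-0.35,-0.42,9.45,0],[-0.28,-0.04,-0.5,-0.35,-0.42,9.45,0],[-0.28,-0.04,-0.5,-0.35,-0.42,9.45,0],[-0.28,-0.04,-0.5,-0.35,-0.42,9.45,0],[-0.28,-0.04,-0.5,-0.35,-0.42,9.45,0],[0,0,0,0,0,0,0]]

```text
clock: 8.12
eef_pos: [453.8, -242.9, 145.5]
tool_rot: [-3.14, 0.002, -2.974]
force: [-0.0, -0.8, 0.4]
width: 85.2
gripper_force: 0.0
```

```bash
python3 - <<'E'
from go import *
s=ctrl.read_state();print(np.round(s['qpos'],2),np.round(s['eef_pos'],1),np.round(np.degrees(s['tool_rot']),1))
step([457.5,-243,10],10,0,1)
E
python3 fitk.py
```

```text
[ 0.59  0.57 -0.22  1.98  0.21  0.62  1.97] [ 453.8 -242.9  145.5] [-1.799e+02  1.000e-01 -1.704e+02]
3 rows of [0.123, -0.004, -4.516, 0.015, 0.039, 0.124] total [0.37, -0.01, -13.55] [0.0, 0.1, 0.4]
[333.4 549.1   3.9 380.3  -0.7 338.7   3.  -11.6  -8.1  -8.1   6.2] [-0.2  0.6  0.  -0.8 -0.3 -0.  -0.3  0.4  0.2  0.7 -0.1 -0.1  0.4 -0.7
 -0.2]
```

Emit:
play_rows:
  series:
    - [[0.1,0,-3.5,0,0,0.1,0],[0.1,0,-3.5,0,0,0.1,0],[0.1,0,-3.5,0,0,0.1,0],[0.1,0,-3.05,0,0,0.1,0],[0,0,0,0,0,0,0],[0,0,0,0,0,0,0]]

```text
clock: 8.88
eef_pos: [459.9, -243.6, 11.8]
tool_rot: [-3.137, 0.004, -2.966]
force: [-0.9, -0.2, 1.0]
width: 85.6
gripper_force: 0.0
```

Emit:
play_rows:
  series:
    - [[0,0,0,0,0,0,0.5],[0,0,0,0,0,0,1],[0,0,0,0,0,0,1],[0,0,0,0,0,0,1],[0,0,1,0,0,0,1],[0,0,3,0,0,0,1],[0,0,4,0,0,0,1],[0,0,5,0,0,0,1],[0,0,5,0,0,0,1],[0,0,5,0,0,0,1],[0,0,0,0,0,0,1]]

```text
clock: 10.25
eef_pos: [461.6, -244.4, 245.5]
tool_rot: [-3.132, 0.011, -2.965]
force: [-0.2, -0.6, -2.6]
width: 57.2
gripper_force: 64.9
```

```bash
python3 - <<'E'
from go import *
step([450,170,340],2,0,1)
E
```

```text
8 rows of [-0.145, 5.179, 1.181, 0.059, 0.084, -1.016] total [-1.16, 41.44, 9.45] [0.5, 0.7, -8.1]
```

Emit:
play_rows:
  series:
    - [[-0.15,4.5,2,0.05,0.07,-0.9,1],[-0.15,4.7,1.5,0.05,0.07,-0.9,1],[-0.15,4.7,1,0.05,0.07,-0.9,1],[-0.15,4.7,1,0.05,0.07,-0.9,1],[-0.15,4.7,1,0.05,0.07,-0.9,1],[-0.15,4.7,1,0.05,0.07,-0.9,1],[-0.15,4.7,1,0.05,0.07,-0.9,1],[-0.15,4.7,1,0.05,0.07,-0.9,1],[0,4,0,0.05,0.07,-0.9,1],[0,0,0,0,0,0,1],[0,0,0,0,0,0,1]]

```text
clock: 11.62
eef_pos: [446.7, 169.5, 335.0]
tool_rot: [3.138, -0.009, -3.106]
force: [-0.3, -1.1, -2.6]
width: 57.1
gripper_force: 65.0
```

```bash
python3 - <<'E'
from wl import *
im,D,P=look('w2',0,0)
for t in ['red_ramp','blue_ramp','red_shelf_edge','blue_shelf_edge']:
    for r in place_of(t,'wrist')[:2]:
        u,v=np.round(r['pixel']).astype(int); print(t,round(r['p'],2),u,v,np.round(P[v%384,u%512]))
for col,box in [('red',(380,800,0,190)),('blue',(380,800,190,400))]:
    rect(im,P,D,col,box,(15,145))
    m=mask(im,P,D,col,box,(15,145)); 
    r=cv2.minAreaRect(P[m][:,:2].astype(np.float32)); print(np.round(cv2.boxPoints(r)).tolist())
E
```

```text
11.62 [446.7 169.5 335. ] [ 179.8   -0.5 -178. ] q [-0.09  0.29 -0.42  1.82  0.13  1.07  1.04] F [-0.3 -1.1 -2.6] 57.1
red_shelf_edge 0.64 177 248 [437. 135. 346.]
red_shelf_edge 0.29 64 194 [512. -89.  46.]
blue_shelf_edge 0.74 180 252 [437. 137. 350.]
blue_shelf_edge 0.62 360 263 [558. 293. 124.]
red 2899 [491.1  75.8] [176.  98.] 5.7 z [ 72. 113. 124.] px 113 216 117 250
[[399.0, 116.0], [409.0, 18.0], [584.0, 36.0], [574.0, 133.0]]
blue 2598 [503.  292.1] [ 98. 178.] 88.1 z [ 71. 113. 124.] px 322 423 134 263
[[412.0, 246.0], [590.0, 240.0], [594.0, 338.0], [416.0, 344.0]]
```

View pics/w2.png

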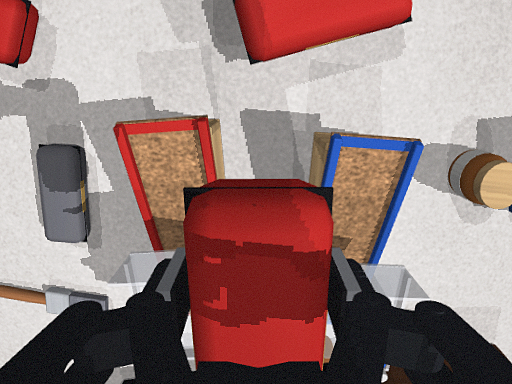

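The wrist view shows both ramps with clear upper ends: red band around (160,122), blue around (375,142), robot side up. The shelf edges are under the fingers. The network's blue shelf edge (558,293,124) fits the ramp estimate of 677-119.

```bash
cat > ramp.py <<'E'
from go import *
O={'red':np.array([666,92.7,20.]),'blue':np.array([677,286.8,20.])}; Y={'red':5.6,'blue':-1.8}
def rw(c,p): return O[c]+rz(np.radians(Y[c]))@ry(np.radians(20))@np.array(p,float)
def wr(c,P): return (P-O[c])@(rz(np.radians(Y[c]))@ry(np.radians(20)))
E
python3 - <<'E'
from ramp import *
for n in ['w2','side','scene']:
    P=np.load(n+'.npz')['P'].reshape(-1,3)
    for c in O:
        q=wr(c,P); m=(abs(q[:,1])<30)&(abs(q[:,2])<12); 
        print(n,c,[(k,round(float(np.median(q[mm,2])),1) if (mm:=m&(abs(q[:,0]-k)<5)).sum()>5 else None) for k in range(-290,-10,20)])
        w=q[(q[:,0]>-265)&(q[:,0]<-180)&(q[:,2]>6)&(q[:,2]<14)]; print('  wall y',np.round(np.percentile(w[:,1],[2,98])) if len(w)>10 else '')
a=step(rw('red',[-267.5,0,52]),5.6,-20,1)
b=step(rw('red',[-252.5,0,16]),5.6,-20,1,a); c=step(rw('red',[-237.5,0,13]),5.6,-20,1,b); print(a[0],c[0])
print([np.round(ik(x[0],x[1],p,q0s),2) for x in (a,c)])
E
```

```text
w2 red [(-290, None), (-270, 1.7), (-250, 0.9), (-230, 1.0), (-210, 1.1), (-190, 1.2), (-170, 1.3), (-150, 1.4), (-130, 0.9), (-110, 0.6), (-90, 0.8), (-70, None), (-50, None), (-30, None)]
  wall y [-47. 259.]
w2 blue [(-290, None), (-270, 1.6), (-250, 1.1), (-230, 1.1), (-210, 1.2), (-190, 1.4), (-170, 1.1), (-150, 0.9), (-130, 0.9), (-110, 1.0), (-90, 0.8), (-70, None), (-50, None), (-30, None)]
  wall y [-271.   48.]
side red [(-290, None), (-270, -0.9), (-250, -1.8), (-230, -1.9), (-210, -0.7), (-190, -1.2), (-170, -1.8), (-150, -1.8), (-130, -0.9), (-110, -1.5), (-90, -2.0), (-70, -2.0), (-50, None), (-30, None)]
  wall y [-43. 272.]
side blue [(-290, None), (-270, -1.4), (-250, -1.5), (-230, -1.5), (-210, -1.8), (-190, -1.7), (-170, -1.8), (-150, -1.3), (-130, -1.5), (-110, 0.1), (-90, 0.7), (-70, -0.1), (-50, None), (-30, None)]
  wall y [-851.   51.]
scene red [(-290, None), (-270, -0.8), (-250, -1.5), (-230, -1.8), (-210, None), (-190, None), (-170, None), (-150, None), (-130, None), (-110, None), (-90, None), (-70, None), (-50, None), (-30, -1.1)]
  wall y [-44. 261.]
scen
[... 271 characters left out ...]
9, 0.917] total [-1.4, -9.96, -17.55] [-1.5, 19.6, 3.7]
1 rows of [0.177, 0.017, -3.896, 0.0, 0.0, 0.0] total [0.18, 0.02, -3.9] [0.0, 0.0, 0.0]
1 rows of [1.301, 0.128, -0.795, 0.0, 0.0, 0.0] total [1.3, 0.13, -0.79] [0.0, 0.0, 0.0]
[433.53206833  69.90632001 160.35440462] [448.31317874  71.35562056 113.44578811]Traceback (most recent call last):
  File "<stdin>", line 10, in <module>
    return _wrapfunc(a, 'round', decimals=decimals, out=out)
    return _wrapit(obj, method, *args, **kwds)
    conv = _array_converter(obj)
ValueError: setting an array element with a sequence. The requested array has an inhomogeneous shape after 1 dimensions. The detected shape was (2,) + inhomogeneous part.
```

The ramp planes fit within 2 mm. Now lowering the red case to the ramp.

Emit:
play_rows:
  series:
    - [[-0.25,-2.5,-2.5,-0.25,3.3,0.6,1],[-0.25,-2.5,-2.5,-0.25,3.3,0.6,1],[-0.25,-2.5,-2.5,-0.25,3.3,0.6,1],[-0.25,-2.46,-3,-0.25,3.3,0.6,1],[-0.2,0,-3.5,-0.25,3.2,0.6,1],[-0.2,0,-3.5,-0.25,3.2,0.6,1],[0,0,0,0,0,0,1],[0,0,0,0,0,0,1]]

```text
clock: 12.88
eef_pos: [434.0, 71.0, 162.0]
tool_rot: [3.14, -0.347, -3.043]
force: [0.5, -0.3, -1.4]
width: 57.1
gripper_force: 65.0
```

```bash
python3 - <<'E'
from ramp import *
s=ctrl.read_state();print(np.round(s['qpos'],2),wr('red',np.array(s['eef_pos'])),s['width'])
b=step(rw('red',[-252.5,0,16.5]),5.6,-20,1); c=step(rw('red',[-237.5,0,13]),5.6,-20,1,b)
E
```

```text
[ 0.04  0.64 -0.36  1.86  0.17  1.03  1.26] [-267.52524233    1.06123678   53.7941912 ] 57.10048490500621
1 rows of [0.146, -0.092, -4.018, -0.116, 0.083, 0.01] total [0.15, -0.09, -4.02] [-0.1, 0.1, 0.0]
1 rows of [1.284, 0.126, -0.842, 0.0, 0.0, 0.0] total [1.28, 0.13, -0.84] [0.0, 0.0, 0.0]
```

Emit:
play_rows:
  series:
    - [[0.05,-0.05,-1.4,0,0,0,1],[0.05,-0.05,-1.3,0,0,0,1],[0.05,0,-1.3,0,0,0,1],[0.6,0.06,-0.4,0,0,0,1],[0.65,0.07,-0.45,0,0,0,1],[0,0,0,0,0,0,1],[0,0,0,0,0,0,1]]

```text
clock: 13.75
eef_pos: [448.2, 71.5, 113.0]
tool_rot: [3.14, -0.348, -3.043]
force: [0.0, 0.5, 5.3]
width: 57.0
gripper_force: 65.7
```

```bash
python3 - <<'E'
from ramp import *
s=ctrl.read_state();print(np.round(s['qpos'],2),wr('red',np.array(s['eef_pos'])),np.round(s['force'],1))
E
```

```text
[ 0.02  0.73 -0.34  1.85  0.2   0.95  1.25] [-2.37400299e+02  1.48245171e-01  1.25500414e+01] [0.  0.5 5.3]
```

```bash
python3 - <<'E'
from ramp import *
q0s.insert(0,[.12,.74,-.58,2.43,2.36,.66,-.91]); q0s.insert(1,[-.18,.68,-.13,2.44,2.81,.52,1.74])
for c in O:
  for lean in (0,15,25,30):
    for e in (-263,-200,-140):
      for fl in (0,1):
        R=pose(Y[c],lean)@(rz(np.pi) if fl else np.eye(3)); t=np.radians(lean)
        x=rw(c,[e,0,24])-11*rz(np.radians(Y[c]))@np.array([np.cos(t),0,np.sin(t)])
        b=ik(x,R,p,q0s,.02); print(c,lean,e,fl,np.round(x),f'{b[0]:.0e}',np.round(b[1],2))
E
```

```text
red 0 -263 0 [417.  68. 133.] 2e-19 [-0.44  0.51  0.3   2.23 -0.34  0.44 -1.34]
red 0 -263 1 [417.  68. 133.] 1e-25 [ 0.46  0.7  -1.05  2.21  0.93  0.78  0.44]
red 0 -200 0 [476.  74. 111.] 9e-31 [-0.36  0.6   0.22  2.1  -0.27  0.48 -1.41]
red 0 -200 1 [476.  74. 111.] 1e-18 [ 0.33  0.72 -0.84  2.08  0.84  0.72  0.61]
red 0 -140 0 [532.  80.  90.] 7e-25 [ 0.11  0.72 -0.48  1.94  0.55  0.61 -2.21]
red 0 -140 1 [532.  80.  90.] 1e-27 [ 0.12  0.72 -0.5   1.94  0.58  0.62  0.91]
red 15 -263 0 [418.  68. 130.] 3e-04 [ 0.24  0.53 -0.73  2.45  1.57  0.42  2.92]
red 15 -263 1 [418.  68. 130.] 2e-15 [ 0.42  0.63 -1.03  2.44  1.52  0.62 -0.18]
red 15 -200 0 [477.  74. 108.] 4e-04 [ 0.02  0.56 -0.38  2.34  1.64  0.25  2.92]
red 15 -200 1 [477.  74. 108.] 2e-30 [ 0.33  0.68 -0.85  2.31  1.5   0.55 -0.07]
red 15 -140 0 [533.  80.  88.] 4e-05 [ 0.01  0.65 -0.34  2.18  1.25  0.25 -2.92]
red 15 -140 1 [533.  80.  88.] 2e-22 [ 0.16  0.69 -0.56  2.19  1.39  0.39  0.09]
red 25 -263 0 [418.  68. 128.] 2e-02 [ 0.5   0.75 -1.23  2.45  1.56  0.83  2.9 ]
red 25 -263 1 [418.  68. 128.] 2e-02 [ 0.5   0.75 -1.
[... 2099 characters left out ...]
 [-0.39  0.69 -0.57  2.18  1.57  0.67 -0.7 ]
blue 25 -140 0 [544. 291.  86.] 9e-28 [-0.72  0.71  0.04  2.08  1.51  0.26  2.52]
blue 25 -140 1 [544. 291.  86.] 3e-30 [-0.36  0.76 -0.51  2.07  1.57  0.62 -0.6 ]
blue 30 -263 0 [429. 295. 127.] 1e-21 [-1.17  0.61  0.34  2.35  2.    0.25  1.79]
blue 30 -263 1 [429. 295. 127.] 4e-20 [-0.57  0.63 -0.52  2.33  1.68  0.73 -1.  ]
blue 30 -200 0 [488. 293. 105.] 3e-30 [-1.01  0.68  0.27  2.25  2.08  0.25  1.8 ]
blue 30 -200 1 [488. 293. 105.] 1e-29 [-0.44  0.71 -0.55  2.23  1.73  0.75 -0.91]
blue 30 -140 0 [544. 291.  85.] 3e-25 [-0.86  0.73  0.19  2.15  2.04  0.26  1.93]
blue 30 -140 1 [544. 291.  85.] 5e-21 [-0.41  0.77 -0.48  2.13  1.77  0.68 -0.83]
```

Emit:
play_rows:
  series:
    - [[0.56,0.05,-0.2,0,0,0,1],[0.56,0.05,-0.2,0,0,0,1],[0,0,0,0,0,0,1],[0,0,0,0,0,0,0],[0,0,0,0,0,0,0],[0,0,0,0,0,0,0],[-0.2,0,1.5,0,0,0,0],[-0.5,0,3,0,0,0,0],[-0.5,0,3,0,0,0,0.8],[-0.5,0,2,0,0,0,0.8],[0,0,0,0,0,0,0.8]]

```text
clock: 15.12
eef_pos: [442.2, 72.5, 205.0]
tool_rot: [3.14, -0.346, -3.043]
force: [-0.1, -0.3, -0.5]
width: 32.2
gripper_force: 0.0
```

```bash
cat > push.py <<'E'
from ramp import *
def target(c,e,lean,z=24,back=0): # tip's front corner at ramp x=e-back
    t=np.radians(lean); return rw(c,[e-back,0,z])-11*rz(np.radians(Y[c]))@np.array([np.cos(t),0,np.sin(t)])
def chain(c,L,start=None):
    for e,lean,z in L: start=step(target(c,e,lean,z),Y[c],lean,1,start)
E
python3 - <<'E'
from push import *
from wl import *
im,D,P=look('w3',0,0)
m=mask(im,P,D,'red',(380,700,30,130),(60,200)); q=wr('red',P[m]); q=q[(q[:,2]>25)&(q[:,2]<50)&(abs(q[:,1])<36)]
r=cv2.minAreaRect(q[:,:2].astype(np.float32)); print(len(q),np.round(r[0]),np.round(r[1]),r[2],'x',np.round(np.percentile(q[:,0],[1,99])),'y',np.round(np.percentile(q[:,1],[2,98])),'z',np.round(np.percentile(q[:,2],[50,95])))
chain('red',[(-275,0,80),(-275,5,24),(-240,10,24)])
E
```

```text
15.12 [442.2  72.5 205. ] [ 179.9  -19.8 -174.3] q [ 0.05  0.59 -0.38  1.8   0.15  1.14  1.28] F [-0.1 -0.3 -0.5] 32.2
10445 [-209.    0.] [110.  58.] 0.3756631314754486 x [-263. -161.] y [-25.  26.] z [44. 46.]
3 rows of [-0.56, -0.105, -0.494, 0.62, -6.615, -0.01] total [-1.68, -0.31, -1.48] [1.9, -19.8, -0.0]
2 rows of [-0.951, -0.093, -2.679, 0.244, -2.488, 0.0] total [-1.9, -0.19, -5.36] [0.5, -5.0, 0.0]
1 rows of [3.286, 0.322, -1.292, 0.488, -4.976, -0.0] total [3.29, 0.32, -1.29] [0.5, -5.0, -0.0]
```

The red case lies flat and in line, with its upper end at -263 as intended. Now getting behind it with the fingers nearly shut.

Emit:
play_rows:
  series:
    - [[-0.6,-0.1,-0.5,0.6,-6.6,0,0.85],[-0.6,-0.1,-0.5,0.6,-6.6,0,0.85],[-0.6,-0.1,-0.5,0.6,-6.6,0,0.85],[-0.6,-0.06,-0.5,0.5,-5,0,0.85],[0,0,0,0,0,0,0.85],[0,0,0,0,0,0,0.85]]

```text
clock: 15.92
eef_pos: [419.0, 69.0, 183.6]
tool_rot: [-3.141, 0.085, -3.044]
force: [0.4, 0.3, 0.3]
width: 12.9
gripper_force: 0.0
```

```bash
python3 - <<'E'
from push import *
s=ctrl.read_state();print(np.round(s['qpos'],2),np.round(s['eef_pos'],1),wr('red',np.array(s['eef_pos'])),np.degrees(s['tool_rot']),s['width'])
chain('red',[(-275,5,24),(-240,10,24),(-210,15,24),(-170,20,24),(-140,26,24)])
E
python3 fitk.py
```

```text
[ 0.01  0.37 -0.33  2.23  0.29  0.49  1.13] [419.   69.  183.6] [-289.10499837    0.54829586   68.8282681 ] [-179.98086513    4.88015914 -174.38400908] 12.898037232167795
1 rows of [-1.292, -0.182, -4.791, 0.031, -0.117, -0.014] total [-1.29, -0.18, -4.79] [0.0, -0.1, -0.0]
1 rows of [3.286, 0.322, -1.292, 0.488, -4.976, -0.0] total [3.29, 0.32, -1.29] [0.5, -5.0, -0.0]
1 rows of [2.826, 0.277, -1.12, 0.488, -4.976, 0.0] total [2.83, 0.28, -1.12] [0.5, -5.0, 0.0]
1 rows of [3.77, 0.37, -1.46, 0.488, -4.976, -0.0] total [3.77, 0.37, -1.46] [0.5, -5.0, -0.0]
1 rows of [2.85, 0.279, -1.132, 0.585, -5.971, 0.0] total [2.85, 0.28, -1.13] [0.6, -6.0, 0.0]
[ 3.298e+02  5.538e+02  3.300e+00  3.808e+02 -2.000e-01  3.386e+02
  2.600e+00 -1.250e+01 -7.500e+00 -7.500e+00  3.700e+00] [ 0.   0.9  0.  -1.1 -0.3  0.1 -0.5  0.4  0.   0.9 -0.2 -0.3  0.1 -0.2
  0.1  0.5 -0.4  0. ]
```

Emit:
play_rows:
  series:
    - [[-1.2,-0.15,-1,0,0,0,0.85],[-0.1,0,-1.9,0,0,0,0.85],[0,0,-1.9,0,0,0,0.85],[0,0,0,0,0,0,0.85],[0,0,0,0,0,0,0.85]]

```text
clock: 16.55
eef_pos: [405.8, 67.5, 135.8]
tool_rot: [-3.141, 0.086, -3.044]
force: [-0.5, 0.0, -0.1]
width: 13.1
gripper_force: 0.0
```

Emit:
play_rows:
  series:
    - [[1.1,0.1,-0.43,0.16,-1.66,0,0.85],[1.1,0.1,-0.43,0.16,-1.66,0,0.85],[1.1,0.1,-0.43,0.16,-1.66,0,0.85],[0,0,0,0,0,0,0.85]]

```text
clock: 17.05
eef_pos: [437.5, 69.9, 123.4]
tool_rot: [-3.14, 0.171, -3.043]
force: [0.6, -0.1, -0.5]
width: 12.9
gripper_force: 0.0
```

```bash
python3 - <<'E'
from push import *
s=ctrl.read_state();print(np.round(s['qpos'],2),np.round(s['eef_pos'],1),wr('red',np.array(s['eef_pos'])),np.degrees(s['tool_rot']),s['width'],s['force'])
chain('red',[(-210,15,24),(-170,20,24),(-140,26,24)])
E
```

```text
[-0.03  0.5  -0.29  2.33  0.8   0.24  0.63] [437.5  69.9 123.4] [-251.12179719   -0.36978555   18.63620654] [-179.93091034    9.7853839  -174.3249012 ] 12.857713924748786 [ 0.57285852 -0.05353672 -0.47379449]
1 rows of [2.967, 0.328, -1.187, 0.579, -5.183, -0.06] total [2.97, 0.33, -1.19] [0.6, -5.2, -0.1]
1 rows of [3.77, 0.37, -1.46, 0.488, -4.976, -0.0] total [3.77, 0.37, -1.46] [0.5, -5.0, -0.0]
1 rows of [2.85, 0.279, -1.132, 0.585, -5.971, 0.0] total [2.85, 0.28, -1.13] [0.6, -6.0, 0.0]
```

Emit:
play_rows:
  series:
    - [[1,0.11,-0.4,0.15,-1.3,0,0.85],[1,0.11,-0.4,0.15,-1.3,0,0.85],[1,0.11,-0.4,0.15,-1.3,0,0.85],[0,0,0,0,0,0,0.85]]

```text
clock: 17.55
eef_pos: [467.0, 72.8, 111.2]
tool_rot: [-3.14, 0.238, -3.044]
force: [-0.2, -0.1, -0.0]
width: 12.8
gripper_force: 0.0
```

```bash
python3 - <<'E'
from push import *
s=ctrl.read_state();print(np.round(s['qpos'],2),np.round(s['eef_pos'],1),wr('red',np.array(s['eef_pos'])),np.degrees(s['tool_rot']),s['width'],s['force'])
chain('red',[(-180,18,24),(-165,21,24),(-140,26,24)])
E
```

```text
[ 0.02  0.55 -0.36  2.32  1.32  0.23  0.11] [467.   72.8 111.2] [-219.13483984   -0.37203292   17.28367616] [-179.92945915   13.64178815 -174.38303998] 12.806026320203435 [-0.19582755 -0.07770499 -0.03726951]
1 rows of [2.844, 0.316, -1.047, 0.493, -4.331, 0.002] total [2.84, 0.32, -1.05] [0.5, -4.3, 0.0]
1 rows of [1.422, 0.139, -0.567, 0.293, -2.986, -0.0] total [1.42, 0.14, -0.57] [0.3, -3.0, -0.0]
1 rows of [2.376, 0.233, -0.943, 0.488, -4.976, 0.0] total [2.38, 0.23, -0.94] [0.5, -5.0, 0.0]
```

Emit:
play_rows:
  series:
    - [[0.95,0.1,-0.35,0.2,-1.9,0,0.85],[0.95,0.1,-0.35,0.2,-1.9,0,0.85],[0.95,0.1,-0.35,0.2,-1.9,0,0.85],[0.7,0.08,-0.28,0.2,-2,0,0.85],[0,0,0,0,0,0,0.85]]

```text
clock: 18.18
eef_pos: [501.5, 76.1, 97.4]
tool_rot: [-3.141, 0.371, -3.044]
force: [0.4, 0.9, -0.4]
width: 12.6
gripper_force: 0.0
```

```bash
python3 - <<'E'
from push import *
s=ctrl.read_state();print(np.round(s['qpos'],2),np.round(s['eef_pos'],1),wr('red',np.array(s['eef_pos'])),np.degrees(s['tool_rot']),s['width'],s['force'])
chain('red',[(-165,24,25),(-146,27,25),(-140,27,25)])
E
```

```text
[ 0.13  0.64 -0.54  2.36  2.01  0.41 -0.55] [501.5  76.1  97.4] [-181.8221005    -0.43690988   16.15778175] [-179.93935606   21.26181093 -174.40220379] 12.59848516019514 [ 0.42950493  0.93688046 -0.35579441]
1 rows of [0.87, 0.129, -0.192, 0.323, -2.72, 0.026] total [0.87, 0.13, -0.19] [0.3, -2.7, 0.0]
1 rows of [1.802, 0.177, -0.702, 0.293, -2.986, -0.0] total [1.8, 0.18, -0.7] [0.3, -3.0, -0.0]
1 rows of [0.561, 0.055, -0.205, 0.0, 0.0, 0.0] total [0.56, 0.06, -0.21] [0.0, 0.0, 0.0]
```

Emit:
play_rows:
  series:
    - [[0.7,0.08,-0.2,0.15,-1.5,0,0.85],[0.7,0.08,-0.2,0.15,-1.5,0,0.85],[0.6,0.07,-0.22,0.15,-1.5,0,0.85],[0.6,0.07,-0.24,0.15,-1.3,0,0.85],[0,0,0,0,0,0,0.85],[0,0,0,0,0,0,0.85]]

```text
clock: 18.92
eef_pos: [528.1, 79.6, 89.2]
tool_rot: [-3.141, 0.474, -3.043]
force: [0.4, 0.3, 0.3]
width: 12.9
gripper_force: 0.0
```

```bash
python3 - <<'E'
from push import *
from wl import *
s=ctrl.read_state();print(np.round(s['qpos'],2),np.round(s['eef_pos'],1),wr('red',np.array(s['eef_pos'])),np.degrees(s['tool_rot']),s['width'],s['force'])
chain('red',[(-146,27,25),(-140,27,25)])
im,D=get_image('side');save('s2',im);c=cal('side');P=cloud(c,D);m=mask(im,P,D,'red',(400,720,20,150),(30,140));q=wr('red',P[m]);q=q[(abs(q[:,1])<36)&(q[:,2]>15)&(q[:,2]<55)]
print(len(q),np.round(np.percentile(q,[2,50,98],axis=0)))
cv2.imwrite('pics/s2v.png',cv2.cvtColor(cv2.resize(im[150:300,170:320],(750,750))[:600],cv2.COLOR_RGB2BGR))
E
```

```text
[ 0.2   0.73 -0.65  2.39  2.21  0.6  -0.73] [528.1  79.6  89.2] [-153.85503945    0.3855064    17.69052975] [-179.96075376   27.17514894 -174.37837838] 12.890599006827811 [0.35482641 0.31001096 0.27636226]
1 rows of [0.012, -0.038, -0.081, 0.018, 0.178, -0.004] total [0.01, -0.04, -0.08] [0.0, 0.2, -0.0]
1 rows of [0.561, 0.055, -0.205, 0.0, 0.0, 0.0] total [0.56, 0.06, -0.21] [0.0, 0.0, 0.0]
119 [[-150.  -12.   16.]
 [-122.   30.   31.]
 [ -81.   35.   41.]]
```

View pics/s2v.png

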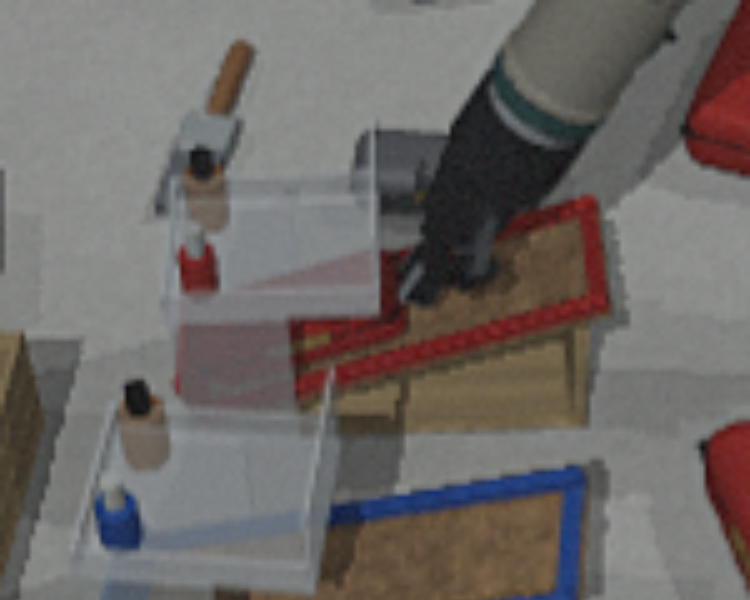

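The crop shows the red case under the shelf with the tool leaning back behind it, clear of the rim. Creeping to the stop.

Emit:
play_rows:
  series:
    - [[0.19,0.02,-0.07,0,0,0,0.85],[0.19,0.02,-0.07,0,0,0,0.85],[0.1,0.01,-0.035,0,0,0,0.85],[0,0,0,0,0,0,0.85]]

```text
clock: 19.48
eef_pos: [533.1, 80.5, 87.2]
tool_rot: [3.141, 0.475, -3.044]
force: [-0.2, 0.3, -0.7]
width: 13.1
gripper_force: 0.0
```

Emit:
play_rows:
  series:
    - [[0.14,0.014,-0.05,0,0,0,0.85],[0,0,0,0,0,0,0.85]]

```text
clock: 19.73
eef_pos: [534.4, 80.6, 86.7]
tool_rot: [3.141, 0.475, -3.044]
force: [0.5, -0.6, 0.2]
width: 12.8
gripper_force: 0.0
```

Emit:
play_rows:
  series:
    - [[0.14,0.014,-0.05,0,0,0,0.85],[0,0,0,0,0,0,0.85]]

```text
clock: 19.98
eef_pos: [535.3, 80.7, 86.3]
tool_rot: [3.141, 0.474, -3.044]
force: [-3.1, -0.3, 3.7]
width: 12.6
gripper_force: 2.0
```

Emit:
play_rows:
  series:
    - [[0.14,0.014,-0.05,0,0,0,0.85],[0,0,0,0,0,0,0.85]]

```text
clock: 20.23
eef_pos: [535.4, 80.7, 86.1]
tool_rot: [3.141, 0.474, -3.043]
force: [-9.4, -2.2, 13.7]
width: 12.8
gripper_force: 7.1
```

Emit:
play_rows:
  series:
    - [[0.14,0.014,-0.05,0,0,0,0.85],[0,0,0,0,0,0,0.85]]

```text
clock: 20.48
eef_pos: [535.5, 80.7, 85.9]
tool_rot: [-3.142, 0.473, -3.042]
force: [-16.5, -3.6, 24.0]
width: 12.6
gripper_force: 11.9
```

Emit:
play_rows:
  series:
    - [[-0.5,-0.05,0.18,0,0,0,0.85],[-2,-0.2,0.9,0,0,0,0.85],[-2.5,-0.25,2,-0.3,3,0,0.85],[-2,-0.2,3.5,-0.4,4,0,0.85],[-1,0,4,-0.4,4,0,0.85],[0,0,4,-0.4,4,0,0.85],[0,0,4,-0.4,4,0,0.85],[0,0,4,-0.4,4,0,0],[0,0,0,-0.4,4,0,0],[0,0,0,0,0,0,0]]

```text
clock: 21.72
eef_pos: [477.9, 42.9, 215.0]
tool_rot: [-3.048, 0.155, -3.043]
force: [-0.3, -0.2, 0.1]
width: 66.5
gripper_force: 0.0
```

```bash
python3 - <<'E'
from push import *
from wl import *
im,D,P=look('w4',0,0)
def chk(P,im,D,c,box):
    m=mask(im,P,D,c,box,(30,160)); q=wr(c,P[m]); q=q[(abs(q[:,1])<36)&(q[:,2]>13)&(q[:,2]<52)&(q[:,0]<-20)]
    if len(q)<10: print('few',len(q));return
    print(len(q),'x',np.round(np.percentile(q[:,0],[1,50,99])),'y',np.round(np.percentile(q[:,1],[2,98])),'z',np.round(np.percentile(q[:,2],[50,95])))
chk(P,im,D,'red',(400,720,20,150))
c=cal('side');im,D=get_image('side');chk(cloud(c,D),im,D,'red',(400,720,20,150))
im,D=get_image('scene');chk(cloud(cal('scene'),D),im,D,'red',(400,720,20,150));save('s3',im)
cv2.imwrite('pics/c4.png',cv2.cvtColor(np.hstack([cv2.resize(np.load('w4.npz')['im'],(512,384)),cv2.resize(im[180:290,210:300],(288,384))]),cv2.COLOR_RGB2BGR))
E
```

```text
21.73 [477.9  42.9 215. ] [-174.6    8.9 -174.4] q [ 0.28  0.42 -0.69  2.12  0.66  0.67  0.79] F [-0.3 -0.2  0.1] 66.5
2115 x [-141. -138. -125.] y [-27.  25.] z [33. 44.]
126 x [-144. -116.  -76.] y [-12.  35.] z [27. 38.]
94 x [-33. -27. -20.] y [-23.  31.] z [42. 46.]
```

View pics/c4.png

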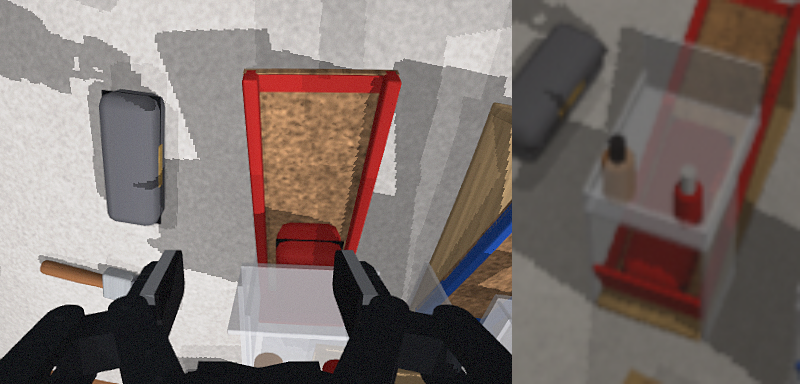

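The picture shows the red case at the stop, its upper end at ramp x = -140 and centred at y ≈ -1. Grey case and brush are untouched. Next the blue case, measured from the first wrist picture.

```bash
python3 - <<'E'
from go import *
from wl import rect
d=np.load('w1.npz'); rect(d['im'],d['P'],d['D'],'blue',(400,582,-430,-300),(20,55))
step([510,-100,260],10,0,1)
E
```

```text
blue 5251 [ 509.7 -367.1] [138.  59.] 15.8 z [34. 44. 46.] px 351 402 92 206
3 rows of [1.152, -4.75, 1.534, 1.408, 3.128, 1.546] total [3.46, -14.25, 4.6] [4.2, 9.4, 4.6]
```

```bash
python3 - <<'E'
from go import *
a=step([478.9,-375.7,160],15.5,0,1); print(ik(a[0],a[1],p,[ctrl.read_state()['qpos']]+q0s)); step([478.9,-375.7,11],15.5,0,1,a)
E
```

```text
8 rows of [0.043, -5.227, -0.675, 0.472, 1.198, 1.265] total [0.35, -41.82, -5.4] [3.8, 9.6, 10.1]
(np.float64(1.3679798899971205e-28), array([ 1.03785935,  0.74720432, -0.70723659,  1.69301613,  0.58605249,
        0.92456679,  1.93882732]))
3 rows of [0.0, 0.0, -4.967, 0.0, 0.0, 0.0] total [0.0, 0.0, -14.9] [0.0, 0.0, 0.0]
```

Emit:
play_rows:
  series:
    - [[0.04,-4.6,0,0.42,1.07,1.12,0],[0.04,-4.6,0,0.42,1.07,1.12,0],[0.04,-4.6,0,0.42,1.07,1.12,0],[0.04,-4.6,0,0.42,1.07,1.12,0],[0.04,-4.6,-0.6,0.42,1.07,1.12,0],[0.04,-4.7,-1.2,0.42,1.07,1.12,0],[0.04,-4.7,-1.2,0.42,1.07,1.12,0],[0.04,-4.7,-1.2,0.42,1.07,1.12,0],[0.04,-4.7,-1.2,0.42,1.07,1.12,0],[0,0,0,0,0,0,0],[0,0,0,0,0,0,0]]

```text
clock: 23.25
eef_pos: [479.7, -373.6, 160.1]
tool_rot: [3.139, -0.0, -2.871]
force: [0.5, 1.1, 0.3]
width: 85.7
gripper_force: 0.0
```

```bash
python3 - <<'E'
from go import *
from wl import *
im,D,P=look('w5',0,0); rect(im,P,D,'blue',(400,582,-430,-300),(20,55))
step([478.9,-375.7,11],15.5,0,1)
E
```

```text
23.25 [ 479.7 -373.6  160.1] [ 179.9   -0.  -164.5] q [ 1.06  0.76 -0.75  1.69  0.62  0.94  1.91] F [0.5 1.1 0.3] 85.7
blue 10541 [ 507.7 -368.3] [139.  57.] 15.7 z [37. 44. 46.] px 219 291 132 291
3 rows of [-0.041, -0.085, -4.987, -0.03, -0.006, -0.025] total [-0.12, -0.26, -14.96] [-0.1, -0.0, -0.1]
```

Emit:
play_rows:
  series:
    - [[-0.05,-0.1,-4,0,0,0,0],[-0.05,-0.1,-4,0,0,0,0],[-0.05,-0.1,-4,0,0,0,0],[0,0,-2.9,0,0,0,0],[0,0,0,0,0,0,0],[0,0,0,0,0,0,0]]

```text
clock: 24.05
eef_pos: [479.8, -377.4, 13.3]
tool_rot: [-3.141, 0.002, -2.871]
force: [-0.0, 0.1, -0.9]
width: 85.4
gripper_force: 0.0
```

Emit:
play_rows:
  series:
    - [[0,0,0,0,0,0,0.5],[0,0,0,0,0,0,1],[0,0,0,0,0,0,1],[0,0,0,0,0,0,1],[0,0,1,0,0,0,1],[0,0,3,0,0,0,1],[0,0,4,0,0,0,1],[0,0,5,0,0,0,1],[0,0,5,0,0,0,1],[0,0,5,0,0,0,1],[0,0,0,0,0,0,1]]

```text
clock: 25.42
eef_pos: [480.8, -378.8, 246.5]
tool_rot: [-3.136, 0.006, -2.872]
force: [1.3, 0.1, -2.6]
width: 56.8
gripper_force: 64.6
```

```bash
python3 - <<'E'
from ramp import *
a=step([480,100,330],5,0,1); b=step(rw('blue',[-267.5,0,54]),Y['blue'],-20,1,a)
c=step(rw('blue',[-252.5,0,16.5]),Y['blue'],-20,1,b); step(rw('blue',[-237.5,0,13]),Y['blue'],-20,1,c)
E
```

```text
9 rows of [-0.009, 5.32, 0.928, 0.028, 0.042, -1.158] total [-0.08, 47.88, 8.35] [0.3, 0.4, -10.4]
5 rows of [-0.716, 3.882, -3.355, -0.112, 4.001, -1.346] total [-3.58, 19.41, -16.78] [-0.6, 20.0, -6.7]
1 rows of [0.127, -0.004, -4.037, 0.0, 0.0, 0.0] total [0.13, -0.0, -4.04] [0.0, 0.0, 0.0]
1 rows of [1.289, -0.041, -0.842, 0.0, 0.0, 0.0] total [1.29, -0.04, -0.84] [0.0, 0.0, 0.0]
```

Emit:
play_rows:
  series:
    - [[0,4.6,1.5,0.03,0.04,-1,1],[0,4.8,1.5,0.03,0.04,-1,1],[0,4.8,1,0.03,0.04,-1,1],[0,4.8,1,0.03,0.04,-1,1],[0,4.8,1,0.03,0.04,-1,1],[0,4.8,0.8,0.03,0.04,-1,1],[0,4.8,0.8,0.03,0.04,-1,1],[0,4.8,0.5,0.03,0.04,-1,1],[0,4.8,0.2,0.03,0.04,-1.2,1],[0,4.8,0,0,0,-1.2,1],[-0.6,3.2,-2,-0.1,3.3,-1.1,1],[-0.6,3.2,-2,-0.1,3.3,-1.1,1],[-0.6,3.2,-2.5,-0.1,3.3,-1.1,1],[-0.6,3.2,-3,-0.1,3.3,-1.1,1],[-0.6,3.2,-3.5,-0.1,3.3,-1.1,1],[-0.6,3.2,-3.5,-0.1,3.3,-1.1,1],[0,0,0,0,0,0,1],[0,0,0,0,0,0,1]]

```text
clock: 27.68
eef_pos: [442.4, 291.1, 159.5]
tool_rot: [3.136, -0.351, 3.113]
force: [-0.5, -0.3, -1.7]
width: 57.1
gripper_force: 64.9
```

```bash
python3 - <<'E'
from ramp import *
s=ctrl.read_state();print(np.round(s['qpos'],2),wr('blue',np.array(s['eef_pos'])),np.degrees(s['tool_rot']),s['width'])
c=step(rw('blue',[-250,0,18]),Y['blue'],-20,1); c=step(rw('blue',[-237,0,14.5]),Y['blue'],-20,1,c); step(rw('blue',[-226,0,14]),Y['blue'],-20,1,c)
E
```

```text
[-0.07  0.82 -0.78  1.65  0.33  1.14  0.62] [-268.22162036   -3.05725334   50.85845386] [179.68898909 -20.10024668 178.36471702] 57.090080976456
1 rows of [0.598, 0.287, -3.711, -0.295, -0.091, -0.058] total [0.6, 0.29, -3.71] [-0.3, -0.1, -0.1]
1 rows of [1.101, -0.035, -0.774, 0.0, 0.0, 0.0] total [1.1, -0.03, -0.77] [0.0, 0.0, 0.0]
1 rows of [1.016, -0.032, -0.423, 0.0, 0.0, 0.0] total [1.02, -0.03, -0.42] [0.0, 0.0, 0.0]
```

Emit:
play_rows:
  series:
    - [[0.2,0.15,-1.3,-0.15,0,0,1],[0.2,0.14,-1.2,-0.15,0,0,1],[0.2,0,-1.2,0,0,0,1],[0.55,0,-0.39,0,0,0,1],[0.55,0,-0.39,0,0,0,1],[0,0,0,0,0,0,1],[0,0,0,0,0,0,1]]

```text
clock: 28.55
eef_pos: [459.5, 295.0, 115.2]
tool_rot: [3.14, -0.35, 3.111]
force: [-0.4, 0.2, -2.4]
width: 56.8
gripper_force: 65.0
```

```bash
python3 - <<'E'
from ramp import *
s=ctrl.read_state();print(np.round(s['qpos'],2),wr('blue',np.array(s['eef_pos'])),np.degrees(s['tool_rot']),s['force'])
E
```

```text
[-0.1   0.9  -0.74  1.62  0.37  1.1   0.62] [-237.09998028    1.35096489   14.96172975] [179.92717003 -20.07587723 178.26542391] [-0.44860438  0.24512118 -2.36064267]
```

Just above contact. I'll slide it on a little, release it, back off and look.

Emit:
play_rows:
  series:
    - [[0.5,-0.08,-0.33,0,0,0,1],[0.5,-0.08,-0.25,0,0,0,1],[0,0,0,0,0,0,1],[0,0,0,0,0,0,0],[0,0,0,0,0,0,0],[0,0,0,0,0,0,0],[-0.2,0,1.5,0,0,0,0],[-0.5,0,3,0,0,0,0],[-0.5,0,3,0,0,0,0.85],[-0.5,0,2,0,0,0,0.85],[0,0,0,0,0,0,0.85]]

```text
clock: 29.92
eef_pos: [452.8, 293.9, 205.8]
tool_rot: [3.139, -0.348, 3.112]
force: [-0.9, -0.1, -0.8]
width: 32.4
gripper_force: 0.0
```

```bash
python3 - <<'E'
from push import *
from wl import *
im,D,P=look('w6',0,0)
m=mask(im,P,D,'blue',(380,700,230,350),(60,200)); q=wr('blue',P[m]); q=q[(q[:,2]>25)&(q[:,2]<50)&(abs(q[:,1])<36)]
r=cv2.minAreaRect(q[:,:2].astype(np.float32)); print(len(q),np.round(r[0]),np.round(r[1]),r[2],'x',np.round(np.percentile(q[:,0],[1,99])),'y',np.round(np.percentile(q[:,1],[2,98])),'z',np.round(np.percentile(q[:,2],[50,95])))
chain('blue',[(-282,5,70),(-282,5,24),(-240,10,24)])
E
```

```text
29.93 [452.8 293.9 205.8] [179.9 -19.9 178.3] q [-0.07  0.78 -0.79  1.58  0.3   1.24  0.64] F [-0.9 -0.1 -0.8] 32.4
10531 [-209.    0.] [112.  57.] 1.1879541873931885 x [-264. -161.] y [-25.  26.] z [44. 46.]
3 rows of [-0.919, 0.053, -0.774, -0.275, -8.33, -0.018] total [-2.76, 0.16, -2.32] [-0.8, -25.0, -0.1]
1 rows of [-1.573, 0.049, -4.323, 0.0, 0.0, 0.0] total [-1.57, 0.05, -4.32] [0.0, 0.0, 0.0]
1 rows of [3.957, -0.124, -1.532, -0.157, -4.998, -0.0] total [3.96, -0.12, -1.53] [-0.2, -5.0, -0.0]
```

Emit:
play_rows:
  series:
    - [[-1.1,0.05,-0.3,-0.2,-6.3,0,0.85],[-1.1,0.05,-0.5,-0.2,-6.3,0,0.85],[-1.1,0.05,-0.8,-0.2,-6.3,0,0.85],[-1.05,0.05,-1,-0.2,-6.1,0,0.85],[0,0,-2,0,0,0,0.85],[0,0,-2,0,0,0,0.85],[0,0,0,0,0,0,0.85],[0,0,0,0,0,0,0.85]]

```text
clock: 30.98
eef_pos: [409.0, 295.2, 138.0]
tool_rot: [3.141, 0.086, 3.111]
force: [0.4, 0.2, -0.6]
width: 12.8
gripper_force: 0.0
```

```bash
python3 - <<'E'
from push import *
s=ctrl.read_state();print(np.round(s['qpos'],2),wr('blue',np.array(s['eef_pos'])),np.degrees(s['tool_rot']),s['width'],s['force'])
chain('blue',[(-240,10,24),(-200,15,24),(-170,22,24),(-150,27,25)])
E
```

```text
[-0.33  0.59 -0.57  2.06  0.68  0.62  0.16] [-2.92300225e+02  1.01074201e-02  1.92002363e+01] [179.9899554    4.90174468 178.24573928] 12.841497657528185 [ 0.40489971  0.24276408 -0.63036288]
1 rows of [3.993, -0.127, -1.529, -0.168, -5.095, -0.047] total [3.99, -0.13, -1.53] [-0.2, -5.1, -0.0]
1 rows of [3.778, -0.119, -1.462, -0.157, -4.998, 0.0] total [3.78, -0.12, -1.46] [-0.2, -5.0, 0.0]
1 rows of [2.86, -0.09, -1.153, -0.22, -6.997, -0.0] total [2.86, -0.09, -1.15] [-0.2, -7.0, -0.0]
1 rows of [1.952, -0.061, -0.677, -0.157, -4.998, 0.0] total [1.95, -0.06, -0.68] [-0.2, -5.0, 0.0]
```

Emit:
play_rows:
  series:
    - [[1,-0.03,-0.38,-0.04,-1.3,0,0.85],[1,-0.03,-0.38,-0.04,-1.3,0,0.85],[1,-0.03,-0.38,-0.04,-1.3,0,0.85],[1,-0.03,-0.38,-0.04,-1.3,0,0.85],[0.95,-0.03,-0.36,-0.04,-1.3,0,0.85],[0.95,-0.03,-0.36,-0.04,-1.3,0,0.85],[0.95,-0.03,-0.36,-0.04,-1.3,0,0.85],[0.95,-0.03,-0.36,-0.04,-1.3,0,0.85],[0,0,0,0,0,0,0.85],[0,0,0,0,0,0,0.85]]

```text
clock: 32.22
eef_pos: [486.9, 292.9, 108.5]
tool_rot: [3.141, 0.268, 3.111]
force: [-0.6, 0.5, -0.5]
width: 12.9
gripper_force: 0.0
```

```bash
python3 - <<'E'
from push import *
s=ctrl.read_state();print(np.round(s['qpos'],2),wr('blue',np.array(s['eef_pos'])),np.degrees(s['tool_rot']),s['width'],s['force'])
chain('blue',[(-175,22,24),(-150,27,25)])
E
```

```text
[-0.48  0.64 -0.32  2.06  0.99  0.45 -0.09] [-2.09001696e+02  1.07766407e-01  1.80748761e+01] [179.99178362  15.32920664 178.26759132] 12.905225307196556 [-0.61091877  0.50640506 -0.5060352 ]
1 rows of [2.376, -0.085, -1.018, -0.213, -6.667, -0.07] total [2.38, -0.09, -1.02] [-0.2, -6.7, -0.1]
1 rows of [2.422, -0.076, -0.848, -0.157, -4.998, 0.0] total [2.42, -0.08, -0.85] [-0.2, -5.0, 0.0]
```

Emit:
play_rows:
  series:
    - [[0.8,-0.03,-0.34,-0.07,-2.2,0,0.85],[0.8,-0.03,-0.34,-0.07,-2.2,0,0.85],[0.8,-0.03,-0.34,-0.07,-2.2,0,0.85],[0.8,-0.03,-0.28,-0.06,-1.7,0,0.85],[0.8,-0.03,-0.28,-0.05,-1.7,0,0.85],[0.8,-0.03,-0.28,-0.05,-1.6,0,0.85],[0,0,0,0,0,0,0.85],[0,0,0,0,0,0,0.85]]

```text
clock: 33.22
eef_pos: [534.9, 291.1, 90.1]
tool_rot: [3.141, 0.47, 3.111]
force: [0.0, -0.3, -0.5]
width: 13.0
gripper_force: 0.0
```

```bash
python3 - <<'E'
from push import *
s=ctrl.read_state();print(np.round(s['qpos'],2),wr('blue',np.array(s['eef_pos'])),np.degrees(s['tool_rot']),s['width'],s['force'])
chain('blue',[(-146,27,25),(-140,27,25)])
E
```

```text
[-0.72  0.7  -0.    2.13  1.69  0.32 -0.82] [-157.52227833   -0.19208602   17.2437454 ] [179.97851592  26.92110227 178.23381978] 12.966602696423381 [ 0.04321824 -0.33304665 -0.53944434]
1 rows of [0.368, 0.008, -0.165, -0.022, -0.078, -0.044] total [0.37, 0.01, -0.16] [-0.0, -0.1, -0.0]
1 rows of [0.564, -0.018, -0.205, 0.0, 0.0, 0.0] total [0.56, -0.02, -0.21] [0.0, 0.0, 0.0]
```

Emit:
play_rows:
  series:
    - [[0.2,0,-0.07,0,0,0,0.85],[0.2,0,-0.07,0,0,0,0.85],[0.2,0,-0.07,0,0,0,0.85],[0.15,0,-0.05,0,0,0,0.85],[0,0,0,0,0,0,0.85]]

```text
clock: 33.85
eef_pos: [542.7, 290.9, 87.3]
tool_rot: [-3.141, 0.47, 3.111]
force: [-0.7, -0.5, -0.2]
width: 12.6
gripper_force: 0.0
```

Emit:
play_rows:
  series:
    - [[0.19,0,-0.07,0,0,0,0.85],[0,0,0,0,0,0,0.85]]

```text
clock: 34.1
eef_pos: [544.6, 290.9, 86.6]
tool_rot: [-3.141, 0.47, 3.111]
force: [-0.4, 0.1, -0.3]
width: 13.0
gripper_force: 0.0
```

Emit:
play_rows:
  series:
    - [[0.19,0,-0.07,0,0,0,0.85],[0,0,0,0,0,0,0.85]]

```text
clock: 34.35
eef_pos: [545.6, 291.1, 86.1]
tool_rot: [3.141, 0.47, 3.111]
force: [-4.3, -0.9, 5.3]
width: 12.5
gripper_force: 3.1
```

Emit:
play_rows:
  series:
    - [[0.14,0,-0.05,0,0,0,0.85],[0,0,0,0,0,0,0.85]]

```text
clock: 34.6
eef_pos: [545.6, 291.1, 85.9]
tool_rot: [3.141, 0.469, 3.112]
force: [-12.4, -2.7, 14.2]
width: 12.7
gripper_force: 8.0
```

Emit:
play_rows:
  series:
    - [[-0.5,0,0.18,0,0,0,0.85],[-2,0,0.9,0,0,0,0.85],[-2.5,0.1,2,0.1,3,0,0.85],[-2,0,3.5,0.1,4,0,0.85],[-1,0,4,0.1,4,0,0.85],[0,0,4,0.1,4,0,0.85],[0,0,4,0.1,4,0,0.85],[0,0,4,0.1,4,0,0],[0,0,0,0.1,4,0,0],[0,0,0,0,0,0,0],[0,0,0,0,0,0,0]]

```text
clock: 35.98
eef_pos: [487.0, 288.1, 285.0]
tool_rot: [-3.128, 0.064, 3.107]
force: [-0.6, 0.4, -0.5]
width: 83.3
gripper_force: 0.0
```

```bash
python3 - <<'E'
from push import *
from wl import *
im,D,P=look('w7',0,0)
def chk(P,im,D,c,box):
    m=mask(im,P,D,c,box,(30,160)); q=wr(c,P[m]); q=q[(abs(q[:,1])<36)&(q[:,2]>13)&(q[:,2]<52)&(q[:,0]<-100)]
    if len(q)<10: print('few',len(q));return
    print(c,len(q),'x',np.round(np.percentile(q[:,0],[1,50,99])),'y',np.round(np.percentile(q[:,1],[2,98])),'z',np.round(np.percentile(q[:,2],[50,95])))
chk(P,im,D,'blue',(400,720,230,350)); chk(P,im,D,'red',(400,720,20,150))
i2,_=get_image('scene')
cv2.imwrite('pics/c7.png',cv2.cvtColor(np.hstack([cv2.resize(im,(400,300)),cv2.resize(i2,(400,300))]),cv2.COLOR_RGB2BGR))
E
```

```text
35.98 [487.  288.1 285. ] [-179.2    3.6  178. ] q [-0.24  0.47 -0.55  1.72  0.35  1.01  0.6 ] F [-0.6  0.4 -0.5] 83.3
blue 1172 x [-141. -138. -130.] y [-26.  26.] z [33. 43.]
red 1127 x [-141. -138. -103.] y [-22.  30.] z [30. 42.]
```

View pics/c7.png

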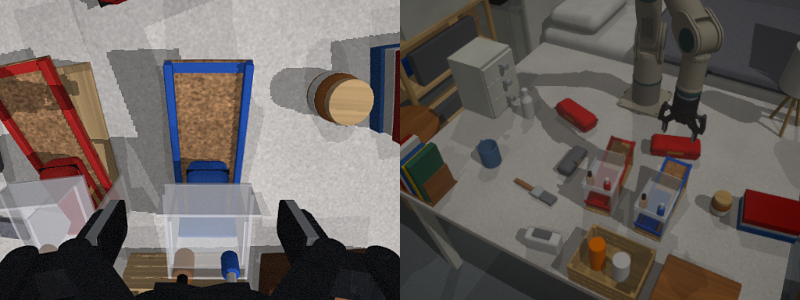

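Both cases are under their shelves with upper ends at ramp x ≈ -140. The bystanders are where they were, and the arm is clear at z = 285. Handing in.

```bash
python3 -c "
from cell import workorder
print(workorder.finish_job())"
```

```text
the job is handed in; nothing more can be done
None
```

I put the red and blue cases away in their own racks, each flat and against the back stop by my last wrist measurements, and handed the job in at about 36 s; the hand-in returned no verdict.

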